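# Tag the unit, then check its sprung cover

### The job

Flag the black electronics unit as under test: lift the metal tag plate out of its slotted rack, hang it by its hole on the peg of the tag stand and let go of it. Then check the unit's spring-loaded cover: raise it by its handle bar until it is clearly past its balance point, keeping hold of it so that it neither flies fully open nor drops, and ease it back to about ten degrees below the balance point. Finish while still holding the cover steady there, and leave the bottle, plug and tray alone.

Things in the scene. Friction and masses are not known exactly. Their poses are not given: they have to be found in the camera images.
- unit: Black open-topped electronics box fixed to the bench, 180 deep (x) x 200 wide (y) x 100 mm high, three round connectors in its front (-x) face. Origin: centre of its underside. Its x axis points from the front to the hinge side, y along the hinge, z up. It carries the cover, which closes its top.
- cover (a joint): Angle of the black sprung cover (rad): 0 closed and level (the start), growing as the front edge rises, stop 1.45. Hinge along the unit's y on its far upper edge. Balance point 0.85 (49 degrees): below it the cover falls shut, above it the spring throws it open. At the bar, lifting takes 1.6 N closed, 0.6 N ten degrees below balance; past it the bar must be held back with about 0.6 N.
- cover_bar (a point): Middle of the cover's handle bar: round steel, 12 mm thick, 152 mm long, parallel to the hinge, in front of the box, on two flat arms 8 mm wide 70 mm either side of its middle. It lies 60 mm before the cover's front edge, 240 mm from the hinge, 109 mm above the bench when closed, free above and below. Axes turn with the cover: x from bar to hinge, y along the bar.
- cover_hinge (a point): Middle of the cover's hinge axis, 100 mm above the bench, 90 mm behind the unit's centre. The bar's middle, in the cover's frame, is 240 mm towards -x and 8 mm towards +z of this point.
- tag: Plain aluminium tag plate, 60 wide (its y) x 120 tall (its z) x 8 mm thick (its x), about 0.12 kg, with one round 28 mm hole. It starts upright in the rack's slot, hole towards the top, its top 128 mm above the bench. Origin: centre of its lower edge.
- tag_eye (a point): Centre of the tag's hole, 78 mm above its lower edge and 42 mm below its top edge; x axis runs through the hole.
- peg_mid (a point): Middle of the stand's level peg, on its axis, 150 mm above the bench; axes as the stand's. The peg, 8 mm thick, runs along x: free end 47 mm towards -x, with a 14 mm disc 4 mm thick on its tip; upright 43 mm towards +x.
- stand: Tag stand fixed to the bench: dark steel base 110 x 80 x 10 mm, at its +x end an aluminium upright 24 mm wide and 160 mm high, from which the peg points to -x. Origin: centre of its underside, below the peg's middle. It and the rack may change places.
- rack: Black slotted tag rack fixed to the bench: base 70 (x) x 90 (y) x 8 mm, walls up to 42 mm round a slot 12 mm wide (x) and 66 mm long (y) with its floor at 8 mm. Origin: centre of its underside.
- bottle: Bystander: white bottle, 50 mm across, 130 mm tall. Origin: centre of its underside.
- plug: Bystander: loose steel connector plug, 40 mm across, 55 mm tall. Origin: centre of its underside.
- tray: Bystander: aluminium parts tray, 120 x 90 x 30 mm. Origin: centre of its underside.
There are look-alikes about, which are no part of the job. Of the things that look like the tag, the smallest one is meant.

How it is judged:
On the way, in this order (a step that is already met when the one before it is completed fails the run):
1. the tag hangs by its hole on the peg, let go, with the cover still closed (x of tag_eye in the frame of peg_mid between -0.046 and 0.046 m and y of tag_eye in the frame of peg_mid between -0.015 and 0.015 m and z of tag_eye in the frame of peg_mid between -0.017 and 0 m and angle between tag's own z axis and vertical below 0.4 rad and contact force between tag and stand above 0.3 N and contact force between the fingers and tag below 0.05 N and linear speed of tag below 0.06 m/s and value of joint cover below 0.1 rad), for 0.2 s.
2. the cover is held in the fingers clearly past its balance point (value of joint cover above 0.91 rad and contact force between the fingers and unit above 0.1 N), for 0.2 s.
At the end, for the whole second after the job is handed in: The tag hangs by its hole on the peg (between upright and tip disc), released, upright within 0.4 rad and still. The cover stands 0.05 to 0.32 rad (3 to 18 degrees) below its balance point of 0.85 rad, not moving, and the fingers carry it (x of tag_eye in the frame of peg_mid between -0.046 and 0.046 m and y of tag_eye in the frame of peg_mid between -0.015 and 0.015 m and z of tag_eye in the frame of peg_mid between -0.017 and 0 m and angle between tag's own z axis and vertical below 0.4 rad and contact force between tag and stand above 0.3 N and contact force between the fingers and tag below 0.05 N and linear speed of tag below 0.06 m/s and value of joint cover between 0.53 and 0.8 rad and velocity of joint cover between -0.05 and 0.05 rad/s and contact force between the fingers and unit above 0.1 N and contact force between tag and unit below 0.05 N); the arm keeps its last pose, push and grip.
It fails at once if the cover flies open (beyond 1.3 rad, near its stop) (value of joint cover above 1.3 rad).
It fails at once if the cover is let go and drops or flies (over 2.5 rad/s) (velocity of joint cover above 2.5 rad/s or velocity of joint cover below -2.5 rad/s).
It fails at once if the bottle is disturbed (moved over 30 mm) (distance of bottle from where it was at the start of the episode above 0.03 m).
It fails at once if the plug is disturbed (moved over 30 mm) (distance of plug from where it was at the start of the episode above 0.03 m).
It fails at once if the tray is disturbed (moved over 30 mm) (distance of tray from where it was at the start of the episode above 0.03 m).
It also fails if it takes over 64 s, if anything falls off the work surface, if the arm or the gripper's body presses on something with over 40 N, if the wrist force passes 120 N, or if a joint passes its speed limit or range.

### The arm

A 6-joint arm with a two-finger parallel gripper is mounted at the origin on the work surface. World frame = base frame: x ahead of the robot, y to its left, z up, the work surface at z = 0. Lengths are in m, angles in rad, forces in N, time in s.
With the tool pointing down it reaches from about 0.35 to 0.975 m from the base axis. Payload 4.9 kg.
Tool frame: the origin (TCP) lies at the very end of the fingers, on their centre line; the grasp point (between the pads) lies 19 mm behind it; x points along the fingers, y is the direction in which the jaws open and shut, and the axes are right-handed (so a half turn about x gives the same grasp; the last joint's range is limited). The gripper opens to 85 mm and grips with 20 to 120 N. Pads are 22 mm wide; open, the fingers measure 114 mm over their backs; the gripper's body (76 mm by 85 mm) begins 54 mm behind the grasp point. The pads swing forward as they close: fully open they stand 13 mm farther back than shut.
Start: joints at [1.114, 0.053, 1.613, -0, 1.476, -0.119], TCP at [0.207, 0.59, 0.192] pointing down, gripper open.
Joint ranges: [-3.01, 3.01], [-1.01, 2.22], [0.06, 2.58], [-1.02, 4.17], [0.09, 2.62], [-3.14, 3.14]. Speed limits (rad/s): [2.57, 2.57, 3.14, 3.14, 3.14, 3.14].

### API

Orientations are given as a rotation vector (axis times angle).
In Python, from station import ctrl gives the robot as it stands. The module is installed in compiled form; this text tells all that it offers.
- The arm moves only by the shell command python3 -m handwheel 'ROWS' [FORCE]. ROWS is JSON, one flat list of numbers, 7 for each row, row after row: the opening, from 0 (shut) to 1 (fully open), then the shift along the tool's x, y, z in m, then the turn, a rotation vector about the tool's x, y, z in degrees. A call has 1 to 12 rows; each row is the pose to reach, as a shift and turn from the pose commanded when the call began, along the tool's axes at that moment; what a row does not reach only later rows make up. A row lasts 1/12 s, in which the tool goes at most 41.7 mm and 7.16 degrees, less where a joint would pass 70% of its speed; a pose out of reach is approached as far as the arm can. A call with a gripper value outside its range is refused whole. The fingers move at their own pace and stop on an object; FORCE is the grip in N (left out, the last holds). Time passes only in rows, so rows that repeat a pose let the fingers close. It gives the time, the measured TCP pose, the force and the opening at its end, in the units of the state.
- ctrl.get_obs(): the state, without advancing time (a new reading comes with each control period).
- ctrl.get_image(name): name is "scene" or "side" or "wrist"; returns (picture, depth): 420x560x3 uint8, blue, green, red; 420x560 float32, m along the optical axis (not along the pixel's ray), 0 where there is no reading.
- ctrl.camera_params(name): a dict with "fov_y" (degrees; the focal length in pixels is half the picture's height over the tangent of half this angle, whatever the lens; pixels are square), "cx", "cy" (the principal point, pixels), "R" (3x3) and "t" (3): a world point X has camera coordinates R X + t; the wrist camera has in their place "hand_eye" (4x4, takes a point from camera to tool coordinates, whose origin is the TCP and whose axes are the tool frame's). Camera axes: x right, y down, z forward; pixel columns grow to the right and rows downward; lengths in m; the calibration is good to about 2 mm. The wrist camera is an equidistant fisheye: a pixel r from the principal point sees the ray r / f radians off the axis. A picture is of the moment at which its call begins: read the wrist's pose just before it. camera_params takes no time and is no camera call.
- ctrl.finish_job(): hands the job in, once; it reports no verdict.
The state is a dict: "t": time; "q": joint angles; "dq": joint speeds; "effort": joint torques, N m; "tool_pos": TCP position; "tool_rot": TCP orientation; "contact_force": force on the tool from outside, world axes, zero at the start; "wrist_torque": the same for the moment, N m; "opening": finger opening in m.
Only numpy, scipy, OpenCV 4.12 (cv2) and the standard library are available. Lean on these libraries where they do the work, as an engineer would, in place of code of your own. Each camera call takes 0.05 s, during which the arm holds its last target.

## Working session

There is one attempt and no reset: what is moved stays moved. The work goes in short steps, Python scripts to look and compute and a shell command to move; the robot and the scene stay as the last step left them, time stands still between calls to the robot, and variables do not carry over. Pictures are saved under pics/ and viewed, and the job is handed in when it is done.

```bash
mkdir -p pics; ls; cat > h.py <<'E'
import numpy as np,cv2
from scipy.spatial.transform import Rotation as Ro
from station import ctrl
def snap(n,fn):
    o=ctrl.get_obs(); im,d=ctrl.get_image(n); cv2.imwrite(f'pics/{fn}.png',im); np.savez(f'pics/{fn}.npz',im=im,d=d,p=o['tool_pos'],r=o['tool_rot']); return im,d,o
def load(fn): return np.load(f'pics/{fn}.npz')
def world(n,fn,u,v,dep=None):
    z=load(fn);p=ctrl.camera_params(n);f=210/np.tan(np.radians(p['fov_y'])/2)
    d=z['d'][int(round(v)),int(round(u))] if dep is None else dep
    x=(u-p['cx'])/f;y=(v-p['cy'])/f
    if n=='wrist':
        r=np.hypot(x,y);s=np.tan(r)/r if r>0 else 1
        c=np.array([x*s*d,y*s*d,d]);H=np.array(p['hand_eye'])
        t=H[:3,:3]@c+H[:3,3];return Ro.from_rotvec(z['r']).as_matrix()@t+z['p']
    c=np.array([x*d,y*d,d]);R=np.array(p['R']);return R.T@(c-np.array(p['t']))
E
python3 - <<'E'
from h import *
np.set_printoptions(precision=3,suppress=True)
for n in('scene','side'):
    snap(n,n+'0')
for n in('scene','side','wrist'):print(n,ctrl.camera_params(n))
print(ctrl.get_obs())
E
```

```text
pics
scene {'fov_y': 52.25673801212504, 'cx': 282.042698842188, 'cy': 208.76374164068756, 'R': array([[-0.876,  0.483, -0.014],
       [ 0.354,  0.622, -0.698],
       [-0.329, -0.616, -0.716]]), 't': array([ 0.473, -0.173,  1.281])}
side {'fov_y': 55.41907934053292, 'cx': 279.9296592285336, 'cy': 208.90921170798333, 'R': array([[ 0.721, -0.693, -0.005],
       [-0.454, -0.467, -0.759],
       [ 0.523,  0.549, -0.652]]), 't': array([-0.385,  0.38 ,  0.575])}
wrist {'fov_y': 65.70646984690485, 'cx': 280.6305698208825, 'cy': 206.30803311023627, 'hand_eye': array([[ 0.001, -0.275,  0.961, -0.182],
       [ 1.   ,  0.002, -0.   ,  0.001],
       [-0.002,  0.961,  0.275, -0.07 ],
       [ 0.   ,  0.   ,  0.   ,  1.   ]])}
{'t': 0.1, 'q': array([ 1.114,  0.053,  1.614,  0.   ,  1.476, -0.119]), 'dq': array([-0.001, -0.   , -0.003,  0.002,  0.002,  0.   ]), 'effort': array([  0.   , -39.49 , -37.136,  -0.   ,   0.004,   0.   ]), 'tool_pos': array([0.207, 0.589, 0.191]), 'tool_rot': array([ 0.264,  1.555, -0.267]), 'contact_force': array([0.279, 0.246, 0.131]), 'wrist_torque': array([-0.058, -0.033, -0.059]), 'opening': 0.08519509519803165}
```

View pics/scene0.png

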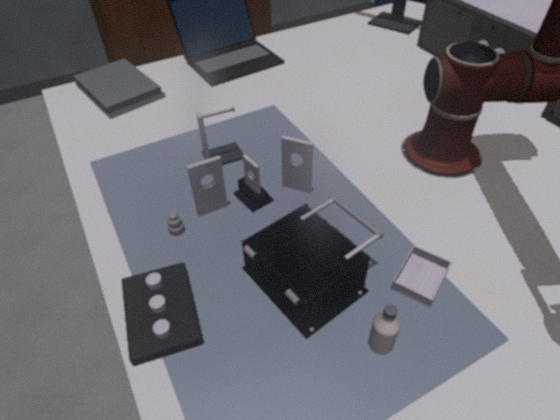

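View pics/side0.png

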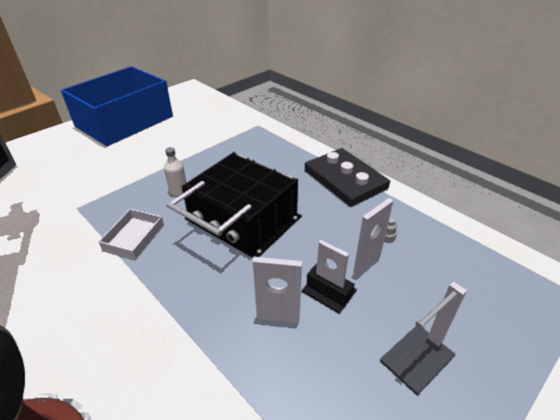

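Three plates are tag-like. In the scene view they are at (209,185), (297,165) and (252,175); in the side view they are at (372,238), (278,290) and (331,265). The one at scene (252,175) / side (331,265) is the smallest and stands in the black slotted rack, so it fits. I'll confirm it in crops.

```bash
python3 - <<'E'
from h import *
a=load('scene0')['im'][90:220,170:330];b=load('side0')['im'][180:400,240:480]
cv2.imwrite('pics/c1.png',cv2.resize(a,None,fx=5,fy=5,interpolation=2)[:600,:800])
cv2.imwrite('pics/c2.png',cv2.resize(b,None,fx=2.7,fy=2.7,interpolation=2))
E
```

```text
(no output)
```

View pics/c1.png

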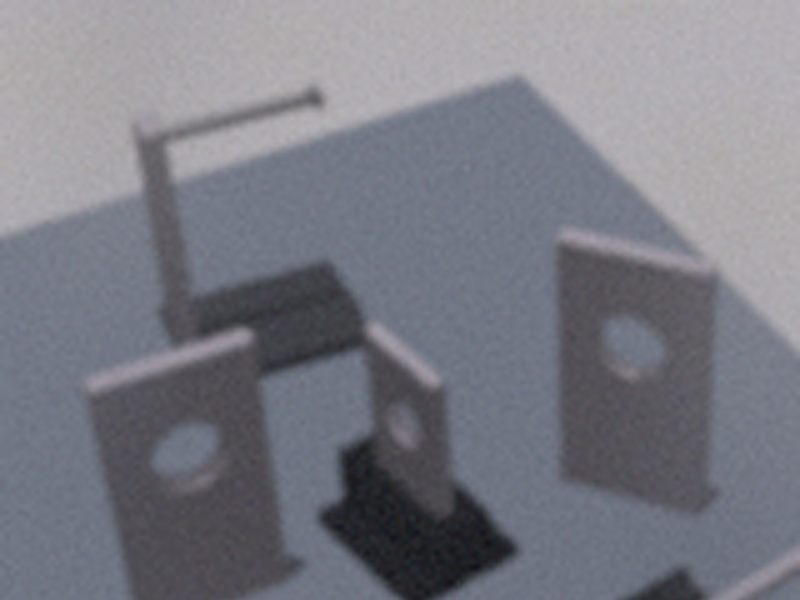

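View pics/c2.png

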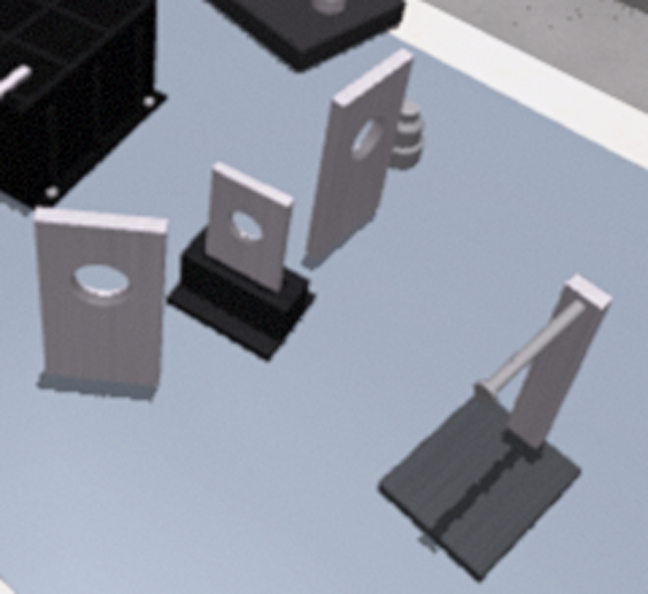

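```bash
cat >> h.py <<'E'
def plane(n,u,v,z):
    p=ctrl.camera_params(n);f=210/np.tan(np.radians(p['fov_y'])/2);R=np.array(p['R']);C=-R.T@np.array(p['t'])
    d=R.T@np.array([(u-p['cx'])/f,(v-p['cy'])/f,1]);return C+d*(z-C[2])/d[2]
E
python3 - <<'E'
from h import *
np.set_printoptions(precision=3,suppress=True)
S=lambda u,v:('scene',170+u/5,90+v/5)
D=lambda u,v:('side',240+u/2.7,180+v/2.7)
for nm,a,z in [('tagL',S(368,325),.128),('tagR',S(441,381),.128),('tagL',D(215,167),.128),('tagR',D(292,202),.128),
 ('tip',S(316,97),.15),('up',S(162,134),.15),('tip',D(485,389),.15),('up',D(580,306),.15),
 ('lkA l',S(88,385),.17),('lkA r',S(250,335),.17),('lkB l',S(562,236),.17),('lkB r',S(714,268),.17),
 ('lkA l',D(335,101),.17),('lkA r',D(410,55),.17),('lkB l',D(38,215),.17),('lkB r',D(166,225),.17),
 ('lkAbot',D(308,262),0),('lkBbot',D(40,380),0),('lkBbot',D(158,392),0),
 ('barE1',('scene',334,203),.109),('barE2',('scene',381,236),.109),('barE1',('side',246,209),.109),('barE2',('side',170,206),.109),
 ('bot',('scene',390,312),.13),('bot',('side',171,152),.13),('tray',('scene',425,275),0.0)]:
    print(nm,plane(*a,z))
for n,u,v in[('scene',252,176),('side',331,262),('scene',210,190)]: print(world(n,n+'0',u,v))
E
```

```text
tagL [ 0.579 -0.126  0.128]
tagR [ 0.567 -0.069  0.128]
tagL [ 0.565 -0.075  0.128]
tagR [ 0.577 -0.133  0.128]
tip [ 0.529 -0.296  0.15 ]
up [ 0.616 -0.305  0.15 ]
tip [ 0.527 -0.304  0.15 ]
up [ 0.615 -0.312  0.15 ]
lkA l [ 0.729 -0.101  0.17 ]
lkA r [ 0.65  -0.098  0.17 ]
lkB l [ 0.486 -0.092  0.17 ]
lkB r [ 0.435 -0.033  0.17 ]
lkA l [ 0.638 -0.116  0.17 ]
lkA r [ 0.716 -0.123  0.17 ]
lkB l [ 0.424 -0.053  0.17 ]
lkB r [ 0.474 -0.113  0.17 ]
lkAbot [ 0.639 -0.116  0.   ]
lkBbot [ 0.417 -0.051  0.   ]
lkBbot [ 0.471 -0.116  0.   ]
barE1 [0.465 0.114 0.109]
barE2 [0.434 0.245 0.109]
barE1 [0.54  0.111 0.109]
barE2 [0.43  0.232 0.109]
bot [0.545 0.407 0.13 ]
bot [0.532 0.383 0.13 ]
tray [0.348 0.321 0.   ]
[ 0.571 -0.104  0.071]
[ 0.637 -0.054 -0.001]
[ 0.687 -0.103  0.076]
```

```bash
cat >> h.py <<'E'
def down(yaw): # tool x down, tool y along heading yaw
    y=np.array([np.cos(yaw),np.sin(yaw),0]);x=np.array([0,0,-1.]);return np.column_stack([x,y,np.cross(x,y)])
def go(p,R,p0=None,R0=None):
    o=ctrl.get_obs();R0=Ro.from_rotvec(o['tool_rot']).as_matrix() if R0 is None else R0
    p0=o['tool_pos'] if p0 is None else p0
    return R0.T@(np.array(p)-p0),np.degrees(Ro.from_matrix(R0.T@R).as_rotvec())
def tri(a,b):
    A=[];B=[]
    for n,u,v in(a,b):
        p=ctrl.camera_params(n);f=210/np.tan(np.radians(p['fov_y'])/2);R=np.array(p['R']);t=np.array(p['t'])
        for r,c in((0,(u-p['cx'])/f),(1,(v-p['cy'])/f)):
            A.append(R[r]-c*R[2]);B.append(c*t[2]-t[r])
    x,res,_,_=np.linalg.lstsq(np.array(A),np.array(B),rcond=None);return x,res**.5
E
python3 - <<'E'
from h import *
np.set_printoptions(precision=3,suppress=True)
S=lambda u,v:('scene',170+u/5,90+v/5)
D=lambda u,v:('side',240+u/2.7,180+v/2.7)
for n,a,b in[('A+',S(88,385),D(410,55)),('A-',S(250,335),D(335,101)),('B+',S(562,236),D(166,225)),('B-',S(714,268),D(38,215)),
 ('t-',S(368,325),D(292,202)),('t+',S(441,381),D(215,167)),('tip',S(316,97),D(485,389)),('up',S(162,134),D(580,306)),
 ('bar-',('scene',334,203),('side',246,209)),('bar+',('scene',381,236),('side',170,206))]: print(n,*tri(a,b))
print(Ro.from_rotvec(ctrl.get_obs()['tool_rot']).as_matrix())
for yaw in(.2,.2+np.pi): print(*go([.572,-.101,.36],down(yaw)))
E
```

```text
A+ [ 0.727 -0.116  0.159] [0.002]
A- [ 0.647 -0.11   0.16 ] [0.001]
B+ [ 0.48  -0.106  0.159] [0.002]
B- [ 0.428 -0.045  0.16 ] [0.002]
t- [ 0.579 -0.131  0.125] [0.002]
t+ [ 0.566 -0.073  0.125] [0.001]
tip [ 0.528 -0.302  0.147] [0.002]
up [ 0.616 -0.311  0.147] [0.002]
bar- [0.502 0.111 0.129] [0.043]
bar+ [0.432 0.241 0.103] [0.003]
[[-0.001  0.331  0.943]
 [-0.002  0.943 -0.331]
 [-1.    -0.002 -0.   ]]
[-0.168 -0.53   0.573] [59.185  0.045  0.108]
[-0.168 -0.53   0.573] [-120.815   -0.126    0.052]
```

```bash
python3 -m handwheel '[0.4,-0.08,-0.01,0.01,0,0,0, 0.4,-0.16,-0.04,0.04,5,0,0, 0.4,-0.168,-0.53,0.573,59,0,0, 0.4,-0.168,-0.53,0.573,59,0,0, 0.4,-0.168,-0.53,0.573,59,0,0, 0.4,-0.168,-0.53,0.573,59,0,0, 0.4,-0.168,-0.53,0.573,59,0,0, 0.4,-0.168,-0.53,0.573,59,0,0, 0.4,-0.168,-0.53,0.573,59,0,0, 0.4,-0.168,-0.53,0.573,59,0,0, 0.4,-0.168,-0.53,0.573,59,0,0, 0.4,-0.168,-0.53,0.573,59,0,0]'
python3 - <<'E'
from h import *
np.set_printoptions(precision=4,suppress=True)
print(ctrl.get_obs()['q'],*go([.572,-.101,.36],down(.2)))
E
```

```text
t: 1.1
tool_pos: [0.4113, 0.2012, 0.3202]
tool_rot: [1.058, 1.299, -1.058]
contact_force: [1.5, -0.2, -0.6]
opening: 0.0343
[ 0.2922 -0.3985  1.8013  0.0001  1.7387  0.0888] [-0.0398  0.0963  0.3285] [ 0.1955 -0.0035 -0.0018]
```

```bash
python3 -m handwheel '[0.4,-0.04,0.096,0.329,0,0,0, 0.4,-0.04,0.096,0.329,0,0,0, 0.4,-0.04,0.096,0.329,0,0,0, 0.4,-0.04,0.096,0.329,0,0,0, 0.4,-0.04,0.096,0.329,0,0,0, 0.4,-0.04,0.096,0.329,0,0,0, 0.4,-0.04,0.096,0.329,0,0,0, 0.4,-0.04,0.096,0.329,0,0,0, 0.4,-0.04,0.096,0.329,0,0,0, 0.4,-0.04,0.096,0.329,0,0,0, 0.4,-0.04,0.096,0.329,0,0,0]'
python3 - <<'E'
from h import *
np.set_printoptions(precision=4,suppress=True)
im,d,o=snap('wrist','w1');print(o['q'],*go([.572,-.101,.36],down(.2)))
cv2.imwrite('pics/w1b.png',cv2.resize(im,None,fx=1.42,fy=1.42))
E
```

```text
t: 2.02
tool_pos: [0.5713, -0.0997, 0.3595]
tool_rot: [1.059, 1.3, -1.059]
contact_force: [-0.7, 0.6, -0.5]
opening: 0.0339
[-0.3013 -0.0973  1.4874  0.0005  1.7534 -0.5036] [-0.0003  0.0004  0.0023] [ 0.216  -0.0621  0.0516]
```

View pics/w1.png

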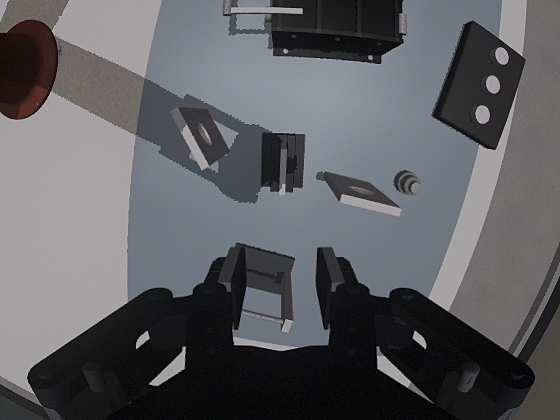

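```bash
python3 - <<'E'
from h import *
im=load('w1')['im']
cv2.imwrite('pics/c3.png',cv2.resize(im[125:205,235:335],None,fx=7,fy=7,interpolation=2))
cv2.imwrite('pics/c4.png',cv2.resize(im[235:345,220:330],None,fx=5,fy=5,interpolation=2))
E
```

```text
(no output)
```

View pics/c3.png

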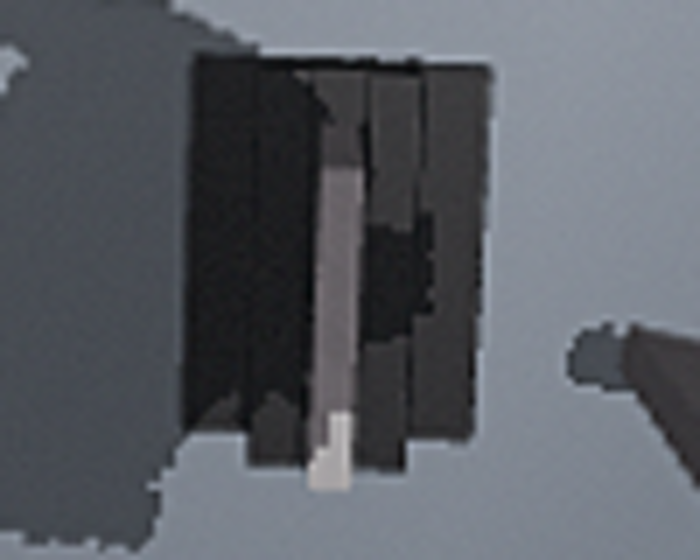

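View pics/c4.png

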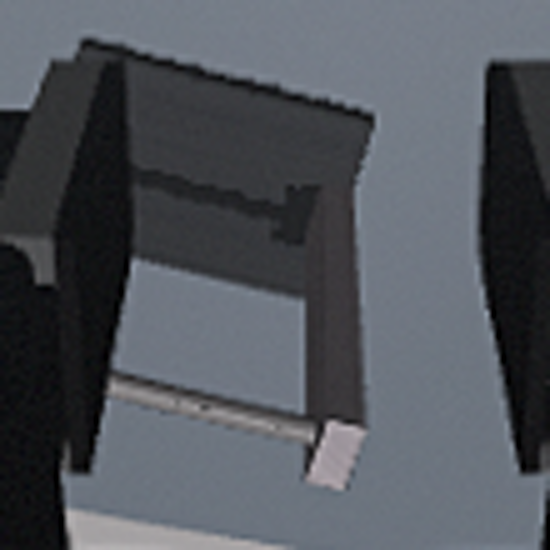

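```bash
cat >> h.py <<'E'
def wplane(fn,u,v,zz):
    a=world('wrist',fn,u,v,1.0);b=world('wrist',fn,u,v,2.0);return a+(b-a)*(zz-a[2])/(b[2]-a[2])
E
python3 - <<'E'
from h import *
np.set_printoptions(precision=4,suppress=True)
for u,v in((342,168),(331,490),(336,330)): print(wplane('w1',235+u/7,125+v/7,.128), world('wrist','w1',235+u/7,125+v/7))
for u,v in((192,60),(492,65),(185,432),(472,440)): print('rackbase',wplane('w1',235+u/7,125+v/7,.008))
print('pegjoint',wplane('w1',220+317/5,235+430/5,.15),'pegleft',wplane('w1',220+115/5,235+385/5,.15))
for n,u,v in[('scene',0,0)]: pass
E
```

```text
[ 0.5694 -0.0713  0.128 ] [ 0.5694 -0.0714  0.1278]
[ 0.5797 -0.1309  0.128 ] [ 0.5864 -0.1612  0.0028]
[ 0.5744 -0.1009  0.128 ] [ 0.5744 -0.1011  0.1273]
rackbase [ 0.5334 -0.0652  0.008 ]
rackbase [ 0.6021 -0.0521  0.008 ]
rackbase [ 0.5489 -0.153   0.008 ]
rackbase [ 0.6168 -0.1409  0.008 ]
pegjoint [ 0.6187 -0.3099  0.15  ] pegleft [ 0.5584 -0.3067  0.15  ]
```

```bash
python3 - <<'E'
from h import *
np.set_printoptions(precision=4,suppress=True)
print(*go([.5744,-.101,.103],down(.175)))
E
```

```text
[0.2567 0.003  0.0031] [ 1.6484 -0.0615  0.0524]
```

```bash
python3 -m handwheel '[0.4,0.03,0.003,0.003,1.6,0,0, 0.4,0.06,0.003,0.003,1.6,0,0, 0.4,0.1,0.003,0.003,1.6,0,0, 0.4,0.14,0.003,0.003,1.6,0,0, 0.4,0.175,0.003,0.003,1.6,0,0, 0.4,0.205,0.003,0.003,1.6,0,0, 0.4,0.225,0.003,0.003,1.6,0,0, 0.4,0.24,0.003,0.003,1.6,0,0, 0.4,0.25,0.003,0.003,1.6,0,0, 0.4,0.257,0.003,0.003,1.6,0,0, 0.4,0.257,0.003,0.003,1.6,0,0]'
python3 - <<'E'
from h import *
np.set_printoptions(precision=4,suppress=True)
im,d,o=snap('wrist','w2');print(*go([.5744,-.101,.103],down(.175)))
E
```

```text
t: 2.98
tool_pos: [0.5742, -0.1008, 0.1022]
tool_rot: [1.078, 1.289, -1.079]
contact_force: [0.2, 0.4, 0.2]
opening: 0.0344
[ 0.0005 -0.0005 -0.0003] [ 0.0813 -0.0049  0.0002]
```

View pics/w2.png

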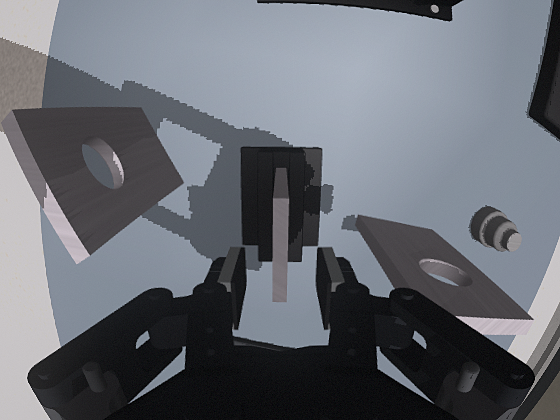

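The tag's top edge (280,200–300) sits centred between the pads (240 and 320), clear of both look-alikes. I'll close on it.

```bash
python3 -m handwheel '[0,0,0,0,0,0,0, 0,0,0,0,0,0,0, 0,0,0,0,0,0,0, 0,0,0,0,0,0,0, 0,0,0,0,0,0,0, 0,-0.005,0,0,0,0,0, 0,-0.015,0,0,0,0,0, 0,-0.03,0,0,0,0,0]' 60
python3 - <<'E'
from h import *
np.set_printoptions(precision=4,suppress=True)
print(*go([.5744,-.101,.30],down(.175)))
E
```

```text
t: 3.7
tool_pos: [0.5741, -0.1018, 0.1327]
tool_rot: [1.079, 1.29, -1.08]
contact_force: [-0.0, -0.4, 0.6]
opening: 0.0001
[-0.1673 -0.     -0.0009] [ 0.0116 -0.0724  0.1403]
```

```bash
python3 - <<'E'
from h import *
im,d,o=snap('wrist','w3');print(o['opening'],o['tool_pos']); im,d,o=snap('side','s3')
cv2.imwrite('pics/s3c.png',cv2.resize(im[150:370,200:480],None,fx=2.7,fy=2.7,interpolation=2))
E
```

```text
7.878282010219856e-05 [ 0.57414133 -0.10179311  0.13273118]
```

View pics/w3.png

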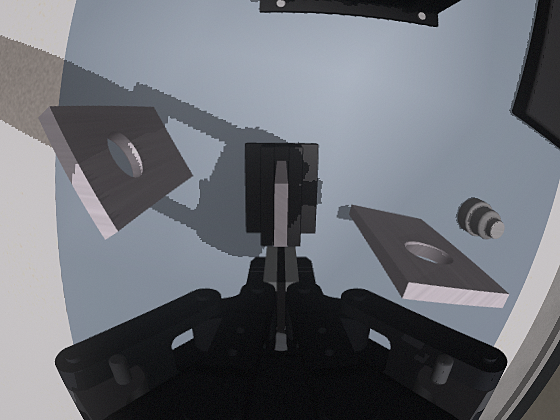

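View pics/s3c.png

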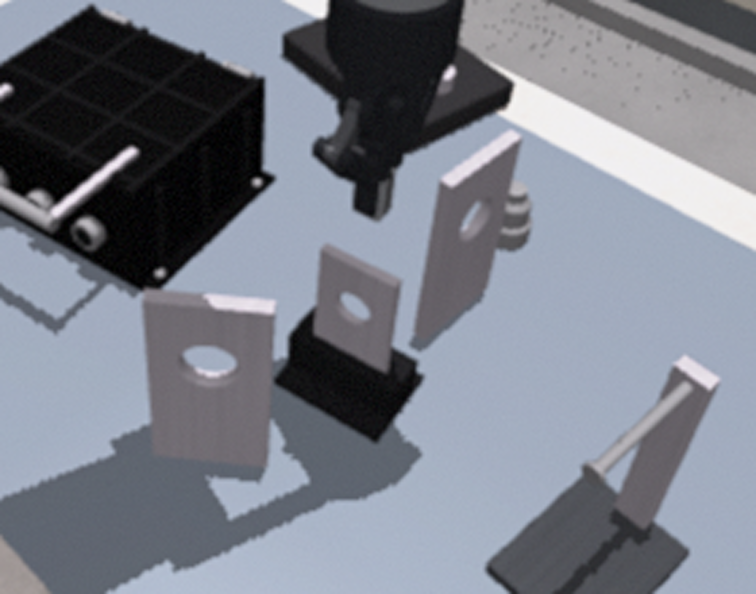

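```bash
python3 - <<'E'
from h import *
np.set_printoptions(precision=4,suppress=True)
for z in(.13,.15,.17,.2): print(z,plane('side',200+372/2.7,150+214/2.7,z))
print(world('side','s3',200+372/2.7,150+208/2.7))
print('tagtop',plane('side',200+360/2.7,150+265/2.7,.128), world('side','s3',200+360/2.7,150+270/2.7))
z=load('w3');print(wplane('w3',281,170,.128))
print([world('wrist','w3',281,v) for v in (165,180,200,230,242,255,300,340)])
z=load('w2');print([world('wrist','w2',281,v) for v in (170,200,230,242,280,297,303)])
E
```

```text
0.13 [ 0.6135 -0.0779  0.13  ]
0.15 [ 0.596  -0.0902  0.15  ]
0.17 [ 0.5785 -0.1025  0.17  ]
0.2 [ 0.5523 -0.121   0.2   ]
[ 0.5676 -0.1096  0.1874]
tagtop [ 0.5707 -0.1033  0.128 ] [ 0.5699 -0.1044  0.1245]
[ 0.5676 -0.0632  0.128 ]
[array([ 0.5688, -0.0707,  0.0591]), array([ 0.569, -0.071,  0.118]), array([ 0.5708, -0.0808,  0.1286]), array([ 0.5741, -0.0994,  0.1288]), array([ 0.5755, -0.107 ,  0.1291]), array([ 0.5725, -0.0899,  0.1863]), array([ 0.574 , -0.0978,  0.21  ]), array([ 0.6057, -0.2774,  0.0128])]
[array([ 0.5691, -0.0707,  0.0465]), array([ 0.5694, -0.072 ,  0.1278]), array([ 0.5722, -0.0875,  0.1282]), array([ 0.5734, -0.0941,  0.1281]), array([ 0.5774, -0.1161,  0.1283]), array([ 0.5793, -0.1268,  0.1284]), array([ 0.5946, -0.2121,  0.0012])]
```

```bash
python3 - <<'E'
from h import *
np.set_printoptions(precision=3,suppress=True,linewidth=150)
for fn in('w1','w3'):
    z=load(fn);R=Ro.from_rotvec(z['r']).as_matrix()
    for u in((238,243,318,328) if fn=='w1' else(265,275,281,287,296)):
        print(fn,u)
        for v in range(240,350,6):
            t=R.T@(world('wrist',fn,u,v)-z['p'])
            if abs(t[1])<.08 and t[0]<.02 and abs(t[2])<.06: print('   ',v,t)
E
python3 - <<'E'
from h import *
im=load('w3')['im'];cv2.imwrite('pics/c5.png',cv2.resize(im[225:365,200:360],None,fx=4.2,fy=4.2,interpolation=2))
E
```

```text
w1 238
    252 [-0.05  -0.019 -0.012]
    258 [-0.057 -0.018 -0.012]
    264 [-0.062 -0.017 -0.012]
    270 [-0.067 -0.017 -0.011]
    276 [-0.066 -0.017 -0.008]
    282 [-0.068 -0.017 -0.007]
    288 [-0.069 -0.017 -0.004]
    294 [-0.069 -0.017 -0.001]
    300 [-0.072 -0.017 -0.001]
    306 [-0.073 -0.017  0.002]
    312 [-0.074 -0.017  0.004]
    318 [-0.074 -0.017  0.007]
    324 [-0.074 -0.017  0.01 ]
    348 [-0.113 -0.012 -0.01 ]
w1 243
    252 [-0.048 -0.017 -0.011]
    258 [-0.049 -0.017 -0.008]
    264 [-0.05  -0.017 -0.006]
    270 [-0.051 -0.017 -0.003]
    276 [-0.051 -0.017 -0.   ]
    282 [-0.053 -0.017  0.002]
    288 [-0.054 -0.017  0.004]
    294 [-0.054 -0.017  0.008]
    348 [-0.113 -0.01  -0.011]
w1 318
    252 [-0.045  0.017 -0.01 ]
    258 [-0.046  0.017 -0.007]
    264 [-0.046  0.018 -0.004]
    270 [-0.052  0.017 -0.004]
    276 [-0.051  0.017 -0.   ]
    282 [-0.051  0.017  0.003]
    288 [-0.053  0.017  0.005]
    294 [-0.055  0.017  0.007]
    348 [-0.113  0.01  -0.011]
w1 328
    252 [-0.05   0.021 -0.012]
    258 [-0.056  0.02  -0.012]
    264 [-0.062  0
[... 2100 characters left out ...]
002 -0.007]
    312 [-0.087  0.002 -0.005]
    318 [-0.086  0.002 -0.002]
    324 [-0.086  0.002  0.   ]
    330 [-0.087  0.003  0.003]
    336 [-0.086  0.003  0.006]
    342 [-0.088  0.003  0.008]
w3 296
    258 [-0.056  0.007 -0.012]
    264 [-0.062  0.006 -0.012]
    270 [-0.068  0.006 -0.012]
    276 [-0.073  0.006 -0.012]
    282 [-0.08   0.006 -0.013]
    288 [-0.084  0.005 -0.013]
    294 [-0.087  0.005 -0.013]
    300 [-0.09   0.005 -0.012]
    306 [-0.094  0.005 -0.012]
    312 [-0.099  0.005 -0.013]
    318 [-0.109  0.004 -0.018]
    324 [-0.109  0.004 -0.017]
    330 [-0.11   0.004 -0.015]
    336 [-0.11   0.004 -0.012]
    342 [-0.11   0.004 -0.011]
    348 [-0.113  0.004 -0.011]
```

View pics/c5.png

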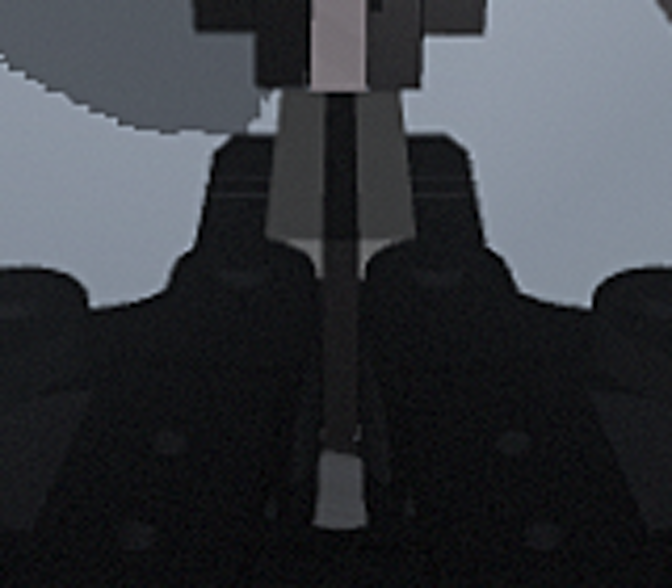

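The fingers closed on nothing. Both the wrist depth and the side view put the real fingertips about 41 mm short of the reported TCP, with the tip at z≈0.172 while tool_pos says 0.133. The tag hasn't been touched. I'll check how far the linkages stick out, then go down the extra 41 mm.

```bash
python3 - <<'E'
from h import *
np.set_printoptions(precision=3,suppress=True,linewidth=150)
z=load('w1');R=Ro.from_rotvec(z['r']).as_matrix()
for u,v in((40,375),(80,340),(150,298),(200,292),(410,298),(520,375),(280,350),(222,270)): print(u,v,R.T@(world('wrist','w1',u,v)-z['p']))
print(*go([.5744,-.101,.062],down(.175)))
E
```

```text
40 375 [-0.138 -0.06  -0.014]
80 340 [-0.12  -0.057 -0.013]
150 298 [-0.094 -0.044 -0.013]
200 292 [-0.088 -0.027 -0.013]
410 298 [-0.095  0.043 -0.014]
520 375 [-0.137  0.06  -0.014]
280 350 [ 0.358 -0.001  0.405]
222 270 [-0.068 -0.023 -0.012]
[ 0.075 -0.003 -0.002] [ 0.016  0.166 -0.319]
```

```bash
python3 -m handwheel '[0.4,0,0,0,0,0,0, 0.4,0,0,0,0,0,0, 0.4,0,0,0,0,0,0, 0.4,0,0,0,0,0,0]'
python3 - <<'E'
from h import *
np.set_printoptions(precision=4,suppress=True,linewidth=150)
o=ctrl.get_obs();print(o['tool_pos'],o['dq'],*go([.5744,-.101,.062],down(.175)))
E
```

```text
t: 4.13
tool_pos: [0.5745, -0.1019, 0.1323]
tool_rot: [1.079, 1.289, -1.08]
contact_force: [1.1, 0.3, -0.5]
opening: 0.0343
[ 0.5745 -0.1019  0.1323] [ 0.0002  0.0009 -0.0016 -0.0011  0.     -0.001 ] [ 0.0703  0.0001 -0.0008] [ 0.0181 -0.0407  0.0808]
```

```bash
python3 -m handwheel '[0.4,0.02,0,0,0,0,0, 0.4,0.04,0,-0.001,0,0,0, 0.4,0.055,0,-0.001,0,0,0, 0.4,0.065,0,-0.001,0,0,0, 0.4,0.07,0,-0.001,0,0,0, 0.4,0.07,0,-0.001,0,0,0]'
python3 - <<'E'
from h import *
im,d,o=snap('wrist','w4');print(o['tool_pos'])
E
```

```text
t: 4.63
tool_pos: [0.5739, -0.1008, 0.0617]
tool_rot: [1.079, 1.29, -1.08]
contact_force: [-1.7, -0.2, 0.1]
opening: 0.0344
[ 0.57389047 -0.10076924  0.06165857]
```

View pics/w4.png

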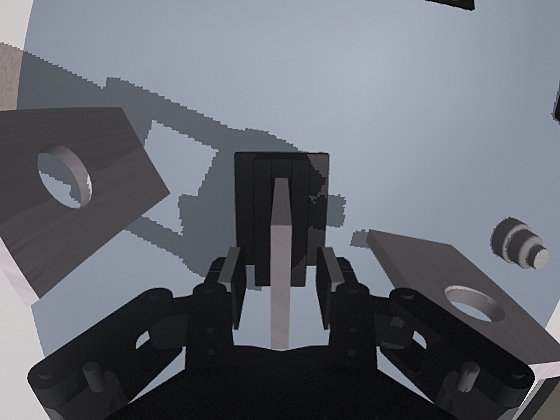

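Now the tag edge (282,220–345) really does lie between the pads. Close and lift slightly.

```bash
python3 -m handwheel '[0,0,0,0,0,0,0, 0,0,0,0,0,0,0, 0,0,0,0,0,0,0, 0,0,0,0,0,0,0, 0,0,0,0,0,0,0, 0,-0.003,0,0,0,0,0, 0,-0.01,0,0,0,0,0, 0,-0.02,0,0,0,0,0]' 60
python3 - <<'E'
from h import *
np.set_printoptions(precision=4,suppress=True,linewidth=150)
print(ctrl.get_obs()['opening'],*go([.5744,-.101,.24],down(.175)))
E
```

```text
t: 5.35
tool_pos: [0.5737, -0.1006, 0.0823]
tool_rot: [1.079, 1.29, -1.081]
contact_force: [-0.2, -0.0, -1.3]
opening: 0.0071
0.007125464463151859 [-0.1577  0.0002  0.0003] [ 0.0177 -0.0866  0.1592]
```

```bash
python3 - <<'E'
from h import *
np.set_printoptions(precision=4,suppress=True,linewidth=150)
print(*go([.46,-.297,.24],down(-.09)))
E
python3 -m handwheel '[0,-0.03,0,0,0,0,0, 0,-0.07,0,0,0,0,0, 0,-0.11,0,0,0,0,0, 0,-0.145,0,0,0,0,0, 0,-0.158,0,0,0,0,0]'
python3 - <<'E'
from h import *
np.set_printoptions(precision=4,suppress=True,linewidth=150)
print(*go([.46,-.297,.24],down(-.09)))
E
```

```text
[-0.1576 -0.1466  0.1733] [15.2011 -0.065   0.1697]
t: 5.77
tool_pos: [0.5775, -0.1017, 0.2494]
tool_rot: [1.081, 1.277, -1.074]
contact_force: [-0.1, -0.2, 0.1]
opening: 0.0069
[ 0.0087 -0.1498  0.1717] [15.2096  0.206  -0.5893]
```

```bash
python3 -m handwheel '[0,0,-0.02,0.02,3,0,0, 0,0,-0.045,0.05,6,0,0, 0,0,-0.07,0.08,10,0,0, 0,0,-0.095,0.11,15.2,0,0, 0,0,-0.12,0.14,15.2,0,0, 0,0,-0.14,0.16,15.2,0,0, 0,0,-0.146,0.173,15.2,0,0, 0,0,-0.146,0.173,15.2,0,0, 0,0,-0.146,0.173,15.2,0,0]'
python3 - <<'E'
from h import *
np.set_printoptions(precision=4,suppress=True,linewidth=150)
im,d,o=snap('wrist','w5');print(o['tool_pos'],*go([.46,-.297,.24],down(-.09)))
im2,d,o=snap('scene','sc5')
cv2.imwrite('pics/sc5c.png',cv2.resize(im2[60:220,150:330],None,fx=3.7,fy=3.7,interpolation=2))
im2,d,o=snap('side','s5')
cv2.imwrite('pics/s5c.png',cv2.resize(im2[220:420,330:520],None,fx=3,fy=3,interpolation=2))
E
```

```text
t: 6.52
tool_pos: [0.4613, -0.2968, 0.2408]
tool_rot: [1.277, 1.166, -1.276]
contact_force: [0.3, -0.4, 0.2]
opening: 0.0065
[ 0.4613 -0.2968  0.2408] [ 0.0009 -0.0016  0.001 ] [ 0.0199 -0.0685  0.0111]
```

View pics/w5.png

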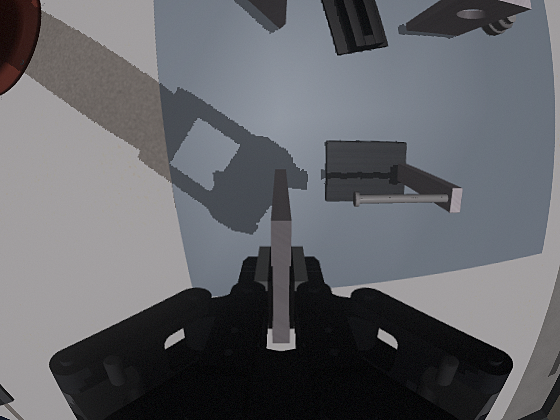

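View pics/sc5c.png

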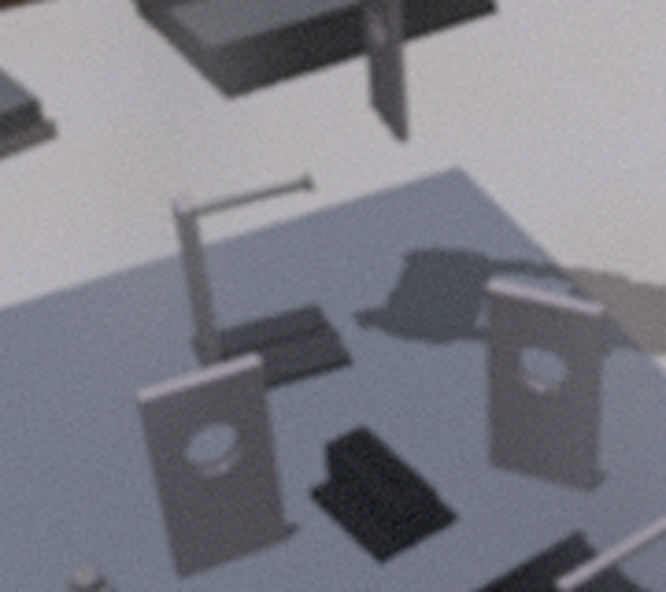

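View pics/s5c.png

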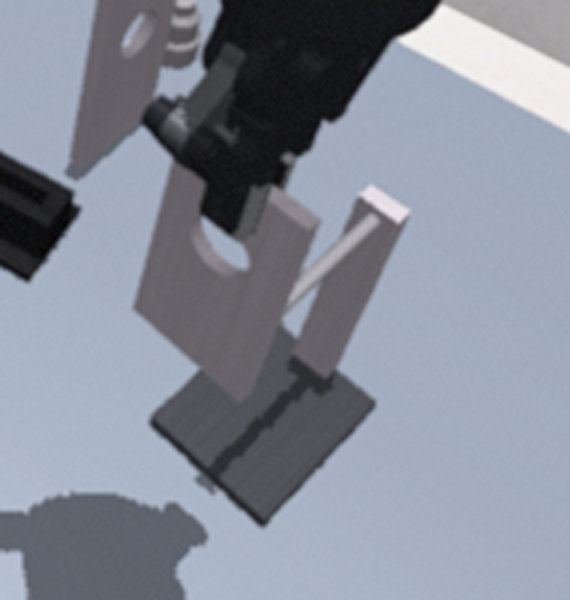

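```bash
python3 - <<'E'
from h import *
np.set_printoptions(precision=4,suppress=True,linewidth=150)
z=load('w5');R=Ro.from_rotvec(z['r']).as_matrix()
im=z['im'];cv2.imwrite('pics/c6.png',cv2.resize(im[130:230,310:470],None,fx=5,fy=5,interpolation=2))
cv2.imwrite('pics/c7.png',cv2.resize(im[155:355,240:325],None,fx=3,fy=3,interpolation=2))
for u in range(352,452,8):
    c=[(z['d'][v,u],v) for v in range(185,212)]
    near=[v for dd,v in c if dd<min(c)[0]+.012]
    vm=np.mean(near);w=world('wrist','w5',u,int(round(vm)));print(u,near[0],near[-1],w,R.T@(w-z['p']))
print('tag')
for v in range(165,350,10):
    w=world('wrist','w5',282,v);print(v,w,R.T@(w-z['p']))
E
```

```text
352 185 200 [ 0.5531 -0.3331  0.0092] [0.2315 0.0947 0.0281]
360 203 203 [ 0.4677 -0.2265  0.4228] [-0.1819 -0.0001 -0.0708]
368 194 203 [ 0.5376 -0.3026  0.1532] [ 0.0876  0.0765 -0.0011]
376 194 202 [ 0.5449 -0.3031  0.1536] [ 0.0872  0.0838 -0.0012]
384 194 202 [ 0.5523 -0.3036  0.1539] [ 0.0869  0.0912 -0.0013]
392 194 202 [ 0.5597 -0.3041  0.1546] [ 0.0862  0.0986 -0.0016]
400 194 202 [ 0.5675 -0.3048  0.1543] [ 0.0865  0.1065 -0.0015]
408 194 202 [ 0.5755 -0.3056  0.154 ] [ 0.0868  0.1145 -0.0015]
416 194 202 [ 0.5831 -0.3059  0.1549] [ 0.0859  0.1221 -0.0018]
424 194 202 [ 0.5915 -0.3067  0.1546] [ 0.0862  0.1305 -0.0018]
432 194 201 [ 0.6003 -0.3077  0.1537] [ 0.0871  0.1394 -0.0017]
440 194 201 [ 0.6089 -0.3084  0.1538] [ 0.087   0.148  -0.0018]
448 185 211 [ 0.6171 -0.3088  0.1548] [ 0.086   0.1563 -0.0021]
tag
165 [ 0.4635 -0.2908  0.0011] [ 0.2397  0.0017 -0.0058]
175 [ 0.465  -0.2659  0.2089] [ 0.032   0.0008 -0.0311]
185 [ 0.4649 -0.2657  0.2413] [-0.0004  0.0007 -0.0313]
195 [ 0.4648 -0.2659  0.2639] [-0.023   0.0006 -0.0311]
205 [ 0.4647 -0.2658  0.283 ] [-0.0422  0.0005 -0.0312]
215 [ 0.4646 -0.266   0.297 ] [-0.0561  0.0005 -0.031 ]
225 [ 0.4645 -0.2678  0.3042] [-0.0633  0.0005 -0.0292]
235 [ 0.4641 -0.2718  0.3045] [-0.0637  0.0005 -0.0252]
245 [ 0.4637 -0.276   0.3045] [-0.0637  0.0005 -0.021 ]
255 [ 0.4633 -0.2806  0.3039] [-0.063   0.0005 -0.0164]
265 [ 0.4629 -0.285   0.3041] [-0.0633  0.0005 -0.012 ]
275 [ 0.4626 -0.2893  0.3047] [-0.0638  0.0005 -0.0077]
285 [ 0.4621 -0.294   0.3047] [-0.0638  0.0005 -0.0029]
295 [ 0.4617 -0.2988  0.3048] [-0.0639  0.0006  0.0019]
305 [ 0.4613 -0.3038  0.3049] [-0.0641  0.0006  0.0069]
315 [ 0.4608 -0.3094  0.3045] [-0.0637  0.0006  0.0125]
325 [ 0.4603 -0.3144  0.3052] [-0.0644  0.0006  0.0176]
335 [ 0.4598 -0.3207  0.3045] [-0.0637  0.0006  0.0239]
345 [ 0.4376 -0.5846  0.0005] [0.2399 0.0026 0.2891]
```

View pics/c6.png

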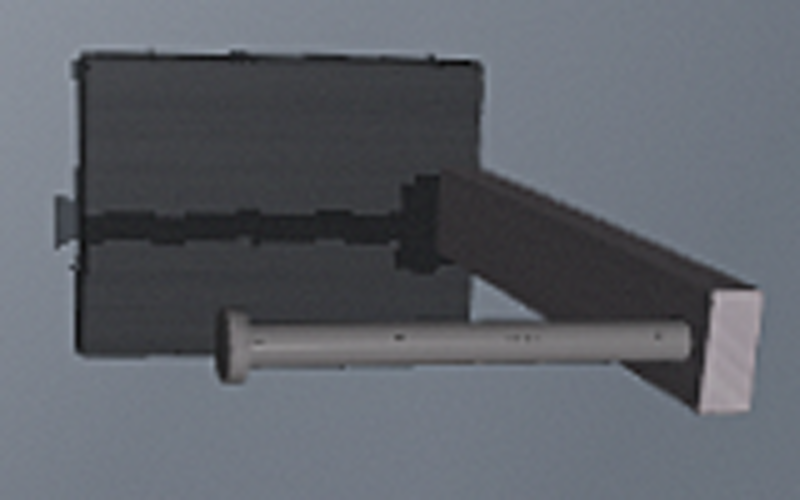

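View pics/c7.png

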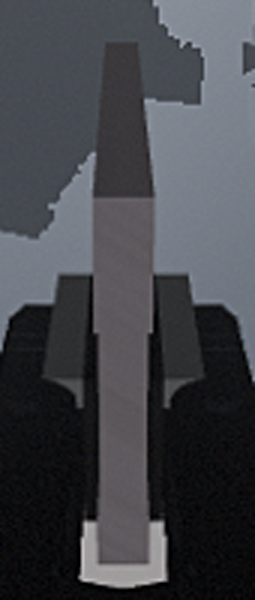

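Peg and hole are both measured in the tool frame: the hole centre is at (−0.022, 0.0005, −0.001), and the peg axis is at x=0.0905, z≈−0.001, with y from 0.066 to 0.157. I need 112 mm down, then about 106 mm along tool y.

```bash
python3 -m handwheel '[0,0.03,0,0,0,0,0, 0,0.065,0,0,0,0,0, 0,0.095,0,0,0,0,0, 0,0.112,0,0,0,0,0, 0,0.112,0,0,0,0,0, 0,0.112,0.02,0,0,0,0, 0,0.112,0.04,0,0,0,0, 0,0.112,0.045,0,0,0,0, 0,0.112,0.045,0,0,0,0]'
python3 - <<'E'
from h import *
np.set_printoptions(precision=4,suppress=True,linewidth=150)
im,d,o=snap('wrist','w6');print(o['tool_pos'],o['contact_force'])
im2,d,o=snap('side','s6')
cv2.imwrite('pics/s6c.png',cv2.resize(im2[220:420,330:520],None,fx=3,fy=3,interpolation=2))
z=load('w6');R=Ro.from_rotvec(z['r']).as_matrix()
for u in range(330,400,6):
    for v in range(180,290):
        w=R.T@(world('wrist','w6',u,v)-z['p'])
        if abs(w[0]+.024)<.012 and abs(w[2])<.02: print(u,v,w);break
E
```

```text
t: 7.42
tool_pos: [0.5081, -0.3008, 0.131]
tool_rot: [1.273, 1.164, -1.273]
contact_force: [0.3, 0.4, -0.7]
opening: 0.0068
[ 0.5081 -0.3008  0.131 ] [ 0.2956  0.3521 -0.7021]
330 242 [-0.0186  0.0269 -0.0036]
336 242 [-0.0193  0.0301 -0.0039]
342 242 [-0.0195  0.0334 -0.0039]
348 242 [-0.0194  0.0368 -0.0038]
354 242 [-0.0203  0.04   -0.0041]
360 242 [-0.0193  0.0437 -0.0037]
366 242 [-0.0194  0.0471 -0.0037]
372 241 [-0.0177  0.0511 -0.0035]
378 241 [-0.0181  0.0545 -0.0036]
384 240 [-0.0189  0.0577 -0.0045]
390 240 [-0.019   0.0613 -0.0044]
396 240 [-0.0185  0.0652 -0.0041]
```

View pics/s6c.png

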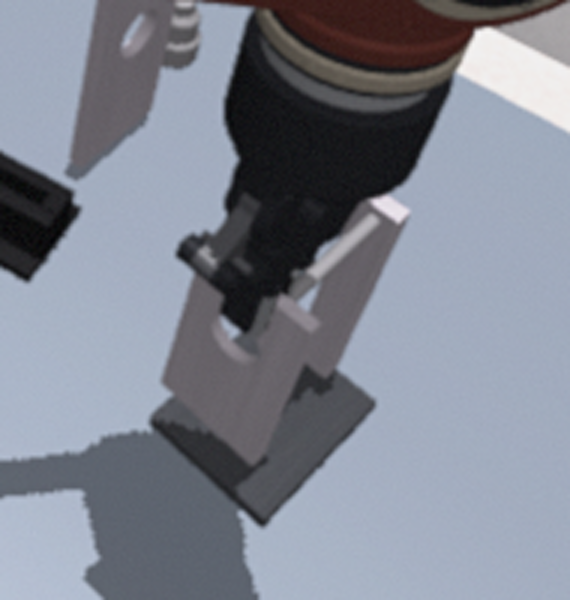

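View pics/w6.png

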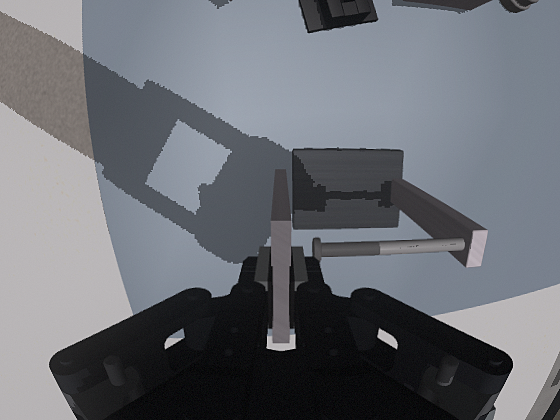

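```bash
python3 -m handwheel '[0,0.003,0.01,0.001,0,0,0, 0,0.003,0.02,0.001,0,0,0, 0,0.003,0.035,0.001,0,0,0, 0,0.003,0.05,0.001,0,0,0, 0,0.003,0.059,0.001,0,0,0, 0,0.003,0.06,0.001,0,0,0, 0,0.003,0.06,0.001,0,0,0]'
python3 - <<'E'
from h import *
np.set_printoptions(precision=4,suppress=True,linewidth=150)
im,d,o=snap('wrist','w7');print(o['tool_pos'],o['contact_force'])
im2,d,o=snap('side','s7')
cv2.imwrite('pics/s7c.png',cv2.resize(im2[220:420,330:520],None,fx=3,fy=3,interpolation=2))
E
```

```text
t: 8.1
tool_pos: [0.566, -0.3072, 0.126]
tool_rot: [1.275, 1.166, -1.275]
contact_force: [-0.4, -0.1, -0.8]
opening: 0.0067
[ 0.566  -0.3072  0.126 ] [-0.3749 -0.115  -0.8475]
```

View pics/s7c.png

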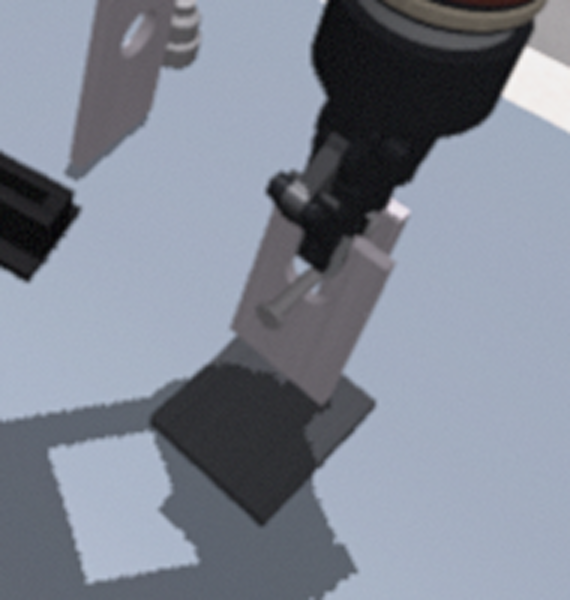

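View pics/w7.png

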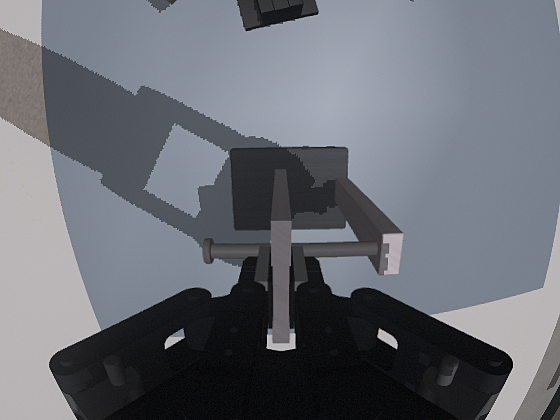

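The peg goes through the hole: its tip shows at (208,250) in the wrist view, past the plate. Lower gently until the tag rests on the peg.

```bash
python3 -m handwheel '[0,0.003,0,0,0,0,0, 0,0.006,0,0,0,0,0, 0,0.0075,0,0,0,0,0, 0,0.0075,0,0,0,0,0, 0,0.0075,0,0,0,0,0]'; python3 -m handwheel '[0,0,0,0,0,0,0, 0,0,0,0,0,0,0]'
```

```text
t: 8.62
tool_pos: [0.5656, -0.3073, 0.1188]
tool_rot: [1.275, 1.165, -1.275]
contact_force: [-0.4, 0.0, -0.6]
opening: 0.0067
t: 8.78
tool_pos: [0.5657, -0.3073, 0.1187]
tool_rot: [1.275, 1.165, -1.275]
contact_force: [0.2, 0.2, 0.4]
opening: 0.0069
```

```bash
python3 -m handwheel '[0.25,0,0,0,0,0,0, 0.25,0,0,0,0,0,0, 0.25,0,0,0,0,0,0, 0.25,0,0,0,0,0,0]' 20
python3 - <<'E'
from h import *
np.set_printoptions(precision=4,suppress=True,linewidth=150)
im,d,o=snap('wrist','w8');print(o['tool_pos'],o['contact_force'],o['opening'])
E
```

```text
t: 9.12
tool_pos: [0.566, -0.3073, 0.1189]
tool_rot: [1.275, 1.165, -1.275]
contact_force: [0.8, -0.8, 0.4]
opening: 0.0214
[ 0.566  -0.3073  0.1189] [ 0.7777 -0.8118  0.4078] 0.021361084999762622
```

View pics/w8.png

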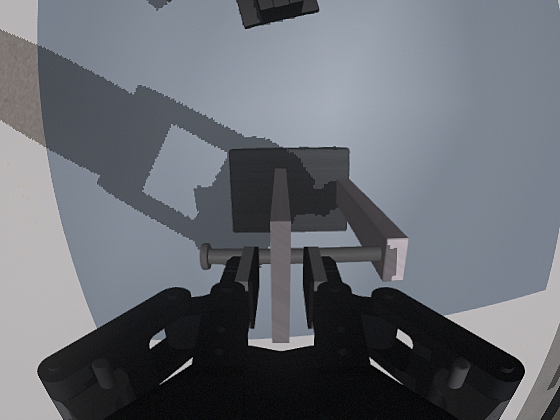

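Released, and the tag hangs centred between the open pads. Retract straight up.

```bash
python3 -m handwheel '[0.25,-0.01,0,0,0,0,0, 0.25,-0.025,0,0,0,0,0, 0.25,-0.05,0,0,0,0,0, 0.25,-0.09,0,0,0,0,0, 0.25,-0.13,0,0,0,0,0, 0.25,-0.17,0,0,0,0,0, 0.25,-0.19,0,0,0,0,0, 0.25,-0.19,0,0,0,0,0]'
python3 - <<'E'
from h import *
np.set_printoptions(precision=4,suppress=True,linewidth=150)
im,d,o=snap('side','s9');print(o['tool_pos'])
cv2.imwrite('pics/s9c.png',cv2.resize(im[100:420,140:520],None,fx=1.8,fy=1.8,interpolation=2))
im,d,o=snap('scene','sc9')
cv2.imwrite('pics/sc9c.png',cv2.resize(im[180:330,230:410],None,fx=4,fy=4,interpolation=2))
E
```

```text
t: 9.83
tool_pos: [0.5682, -0.3089, 0.3197]
tool_rot: [1.275, 1.15, -1.269]
contact_force: [1.2, -0.1, 1.5]
opening: 0.021
[ 0.5682 -0.3089  0.3197]
```

View pics/s9c.png

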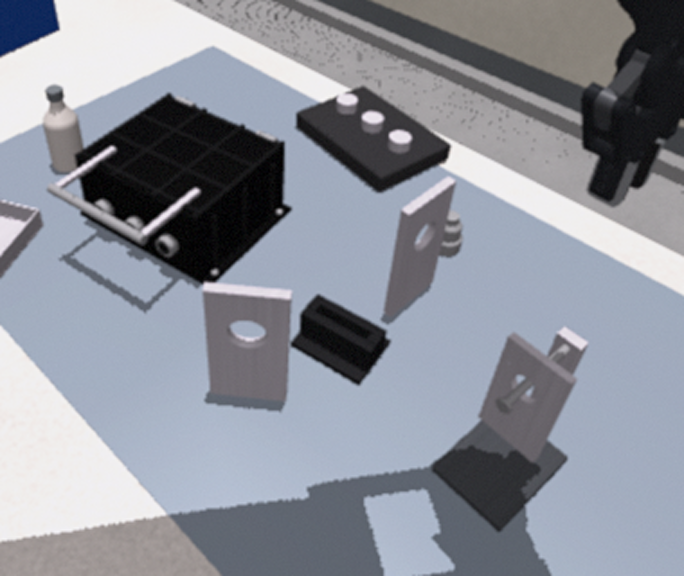

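View pics/sc9c.png

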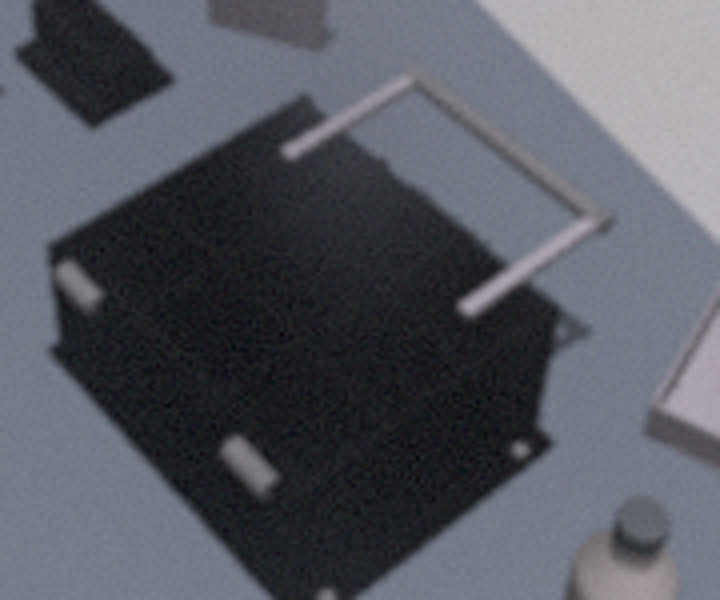

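```bash
python3 - <<'E'
from h import *
np.set_printoptions(precision=4,suppress=True,linewidth=150)
s=lambda u,v:('scene',230+u/4,180+v/4); d=lambda u,v:('side',140+u/1.8,100+v/1.8)
print('bar-',*tri(s(412,75),d(142,240)),'bar+',*tri(s(605,222),d(52,190)))
print(plane(*s(412,75),.109),plane(*s(605,222),.109),plane(*d(142,240),.109),plane(*d(52,190),.109))
print('corner cover near - ',plane(*s(310,98),.109),'far -',plane(*s(52,248),.109))
o=ctrl.get_obs();print(o['q'],o['tool_pos'])
E
```

```text
bar- [0.4567 0.0963 0.1037] [0.0004] bar+ [0.4307 0.2412 0.1041] [0.0017]
[0.4598 0.1008 0.109 ] [0.4328 0.2446 0.109 ] [0.454  0.0914 0.109 ] [0.429  0.2347 0.109 ]
corner cover near -  [0.5207 0.0877 0.109 ] far - [0.6966 0.1158 0.109 ]
[-0.613   0.0525  1.4169  0.      1.6675 -0.5231] [ 0.5664 -0.3077  0.312 ]
```

```bash
cat >> h.py <<'E'
def cov(al,yaw=.178):
    al=np.radians(al);u=np.array([np.cos(yaw),np.sin(yaw),0]);z=np.array([0,0,1.])
    x=np.cos(al)*u-np.sin(al)*z;y=np.sin(al)*u+np.cos(al)*z;return np.column_stack([x,y,np.cross(x,y)])
E
python3 - <<'E'
from h import *
np.set_printoptions(precision=4,suppress=True,linewidth=150)
b=np.array([.4437,.169,.109]);R=cov(60)
print(b-.1*R[:,0],*go(b-.1*R[:,0]+[0,0,.06],R)); print(*go(b-.1*R[:,0]+[0,0,.06],cov(90)))
E
```

```text
[0.3945 0.1601 0.1956] [ 0.0545 -0.2135 -0.4506] [-14.9521   4.1781  29.6045]
[ 0.0545 -0.2135 -0.4506] [-15.3506   0.164   -0.2142]
```

```bash
python3 -m handwheel '[0.25,0,-0.01,-0.02,0,0,0, 0.25,0,-0.03,-0.06,0,0,0, 0.25,0,-0.05,-0.1,0,0,0, 0.25,0,-0.067,-0.14,0,0,0, 0.25,0.01,-0.085,-0.18,-3,1,6, 0.5,0.02,-0.1,-0.215,-6,2,12, 0.5,0.03,-0.12,-0.25,-9,3,18, 0.5,0.04,-0.136,-0.287,-12,4,24, 0.5,0.05,-0.153,-0.324,-15,4.2,29.6, 0.5,0.0545,-0.17,-0.36,-15,4.2,29.6, 0.5,0.0545,-0.187,-0.395,-15,4.2,29.6, 0.5,0.0545,-0.2,-0.42,-15,4.2,29.6]'
python3 - <<'E'
from h import *
np.set_printoptions(precision=4,suppress=True,linewidth=150)
b=np.array([.4437,.169,.109]);R=cov(60)
o=ctrl.get_obs();print(o['q'],*go(b-.1*R[:,0]+[0,0,.06],R))
E
```

```text
t: 10.93
tool_pos: [0.402, 0.1303, 0.251]
tool_rot: [1.32, 0.933, -0.681]
contact_force: [-0.2, -0.0, 0.9]
opening: 0.0427
[ 0.1072 -0.9976  2.3182  0.0403  1.3041 -0.0702] [-0.0049  0.0004 -0.0307] [-0.1143 -0.219   0.2959]
```

```bash
python3 - <<'E'
from h import *
from scipy.optimize import least_squares
np.set_printoptions(precision=4,suppress=True,linewidth=150)
# in-plane: r,z, tool pitch
im,d,o=snap('wrist','w10')
Dt=[((.053,1.614,1.476),np.hypot(.207,.589),.191),((-.0973,1.4874,1.7534),np.hypot(.5713,-.0997),.3595),((-.3985,1.8013,1.7387),np.hypot(.4113,.2012),.3202),((.0525,1.4169,1.6675),np.hypot(.5664,.3077),.312)]
q=o['q'];Dt.append(((q[1],q[2],q[4]),np.hypot(*o['tool_pos'][:2]),o['tool_pos'][2]))
print(q,o['tool_pos'])
def fk(p,q):
    a,h,L1,L2,e,Lt=p;A=q[0];B=q[0]+q[1];C=B+q[2]
    return a+L1*np.sin(A)+L2*np.sin(B)+e*np.cos(B)*-1+Lt*np.sin(C), h+L1*np.cos(A)+L2*np.cos(B)+e*np.sin(B)+Lt*np.cos(C)
f=lambda p:np.concatenate([np.array(fk(p,q))-[r,z] for q,r,z in Dt])
for a0 in(0,):
    s=least_squares(lambda p:np.r_[f(p),1e-3*(p-[0,.3,.43,.45,0,.3])],[0,.3,.43,.45,0,.3]);print(s.x,f(s.x))
np.save('fk.npy',s.x)
E
```

```text
[ 0.1072 -0.9976  2.3182  0.0403  1.3041 -0.0702] [0.402  0.1303 0.251 ]
[ 0.0051  0.2461  0.4247  0.6093 -0.0981  0.3228] [-0.0001  0.0003  0.0003 -0.0004 -0.0004 -0.0002  0.0004 -0.0004 -0.0002  0.0007]
```

View pics/w10.png

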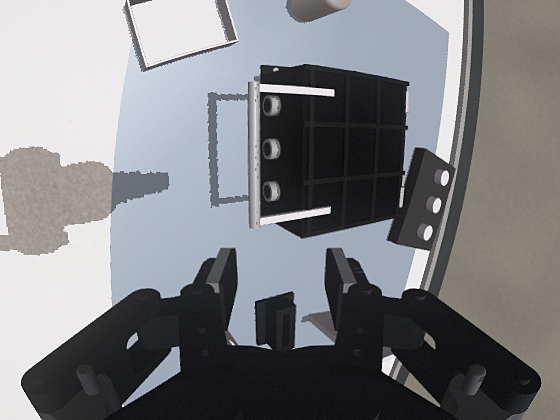

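```bash
python3 - <<'E'
from h import *
from scipy.optimize import least_squares
np.set_printoptions(precision=4,suppress=True,linewidth=150)
z=load('w10')
P=[]
for v in range(88,226,8):
    row=[world('wrist','w10',u,v) for u in range(240,268)]
    row=[w for w in row if .095<w[2]<.13]
    if row: 
        w=max(row,key=lambda w:w[2]);m=np.mean(row,axis=0);print(v,len(row),w,m);P.append(m)
P=np.array(P);k=np.polyfit(P[:,1],P[:,0],1);print(k,np.arctan(-k[0]))
im=z['im'];cv2.imwrite('pics/c10.png',cv2.resize(im[60:250,200:345],None,fx=3.1,fy=3.1,interpolation=2))
p=np.load('fk.npy')
def fk(p,q):
    a,h,L1,L2,e,Lt=p;A=q[0];B=q[0]+q[1];C=B+q[2]
    return np.array([a+L1*np.sin(A)+L2*np.sin(B)-e*np.cos(B)+Lt*np.sin(C), h+L1*np.cos(A)+L2*np.cos(B)+e*np.sin(B)+Lt*np.cos(C)])
u=np.array([np.cos(.178),np.sin(.178),0]);hg=np.array([.4437,.169,.1])+.24*u
for al in(60,70,80,90):
  for th in(0,.3,.6,.95):
    for fol in (1,.5):
      b=hg+.24*(-np.cos(th)*u+np.sin(th)*np.array([0,0,1]))+.008*(np.sin(th)*u+np.cos(th)*np.array([0,0,1]))
      a=al+np.degrees(th)*fol;R=cov(a);t=b+.058*R[:,0]
      r=np.hypot(t[0],t[1]);C=np.pi/2+np.radians(a)
      s=least_squares(lambda q:np.r_[fk(p,q)-[r,t[2]],q.sum()-C],[-.5,1.9,1.4]);print(al,th,fol,t,s.x,s.cost<1e-6)
E
```

```text
88 20 [0.4326 0.2366 0.115 ] [0.4365 0.2377 0.1125]
96 12 [0.4328 0.2284 0.1154] [0.4333 0.2287 0.1129]
104 13 [0.4371 0.2211 0.1161] [0.4342 0.2207 0.1128]
112 12 [0.4374 0.213  0.1159] [0.436  0.2128 0.1132]
120 12 [0.4415 0.2056 0.1146] [0.4374 0.2049 0.1131]
128 12 [0.4403 0.1973 0.1155] [0.4386 0.197  0.1133]
136 12 [0.4426 0.1895 0.1157] [0.44   0.1891 0.1133]
144 11 [0.4432 0.1815 0.115 ] [0.441  0.181  0.1128]
152 11 [0.4459 0.1736 0.1145] [0.4424 0.173  0.1125]
160 11 [0.4437 0.1653 0.1148] [0.4435 0.165  0.113 ]
168 12 [0.4457 0.1574 0.1157] [0.4454 0.157  0.1129]
176 12 [0.4496 0.1494 0.1149] [0.4466 0.1489 0.1131]
184 12 [0.4483 0.1412 0.1158] [0.4481 0.1406 0.1128]
192 11 [0.4496 0.1329 0.1157] [0.449  0.1323 0.1125]
200 12 [0.4523 0.1246 0.1153] [0.4508 0.1239 0.1125]
208 10 [0.4535 0.1162 0.1155] [0.452  0.1155 0.1131]
216 18 [0.4538 0.1075 0.1153] [0.4595 0.1065 0.111 ]
224 17 [0.4539 0.0988 0.1153] [0.459  0.0981 0.1125]
[-0.1764  0.4738] 0.1746081380273395
60 0 1 [0.4722 0.1741 0.0578] [-0.5332  2.4055  0.7457] True
60 0 0.5 [0.4722 0.1741 0.0578] [-0.5332  2.4055  
[... 1198 characters left out ...]
 1.8497] True
80 0.6 0.5 [0.4823 0.1759 0.1846] [-0.1096  1.7889  1.5877] True
80 0.95 1 [0.509  0.1807 0.2585] [0.392  1.2642 2.2609] True
80 0.95 0.5 [0.532  0.1849 0.2445] [0.1118 1.4875 1.8428] True
90 0 1 [0.4437 0.169  0.05  ] [-0.1758  2.079   1.2384] True
90 0 0.5 [0.4437 0.169  0.05  ] [-0.1758  2.079   1.2384] True
90 0.3 1 [0.4397 0.1683 0.1232] [-0.0183  1.8277  1.6323] True
90 0.3 0.5 [0.448  0.1698 0.1212] [-0.1215  1.91    1.5031] True
90 0.6 1 [0.4572 0.1714 0.1942] [0.195  1.5499 1.9967] True
90 0.6 0.5 [0.4725 0.1742 0.1867] [0.0055 1.6946 1.7416] True
90 0.95 1 [0.5025 0.1796 0.2661] [0.4832 1.2043 2.4041] True
90 0.95 0.5 [0.5228 0.1832 0.2483] [0.2189 1.3969 2.0008] True
```

View pics/c10.png

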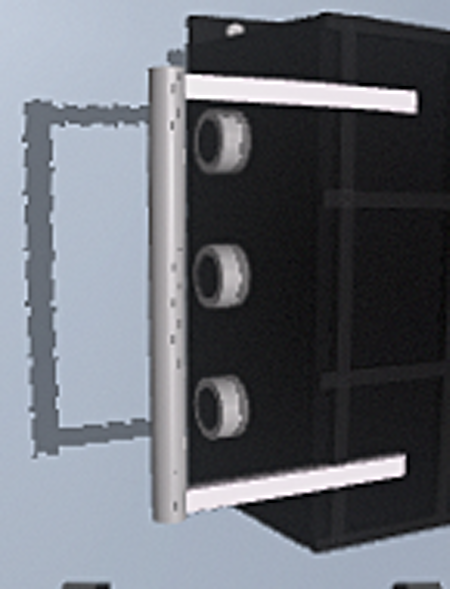

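```bash
python3 - <<'E'
from h import *
np.set_printoptions(precision=4,suppress=True,linewidth=150)
b=np.array([.4455,.169,.109]);R=cov(65,.175)
print(b-.03*R[:,0],*go(b-.03*R[:,0],R))
E
```

```text
[0.433  0.1668 0.1362] [ 0.1196 -0.0243 -0.0215] [ 0.6705 -0.8599 -4.7098]
```

```bash
python3 -m handwheel '[0.45,0.02,-0.005,-0.005,0,0,-1, 0.45,0.05,-0.012,-0.012,0,-0.5,-2.5, 0.45,0.08,-0.018,-0.018,0.5,-0.9,-4.7, 0.45,0.105,-0.024,-0.0215,0.7,-0.9,-4.7, 0.45,0.12,-0.024,-0.0215,0.7,-0.9,-4.7, 0.45,0.12,-0.024,-0.0215,0.7,-0.9,-4.7, 0.45,0.12,-0.024,-0.0215,0.7,-0.9,-4.7]'
python3 - <<'E'
from h import *
np.set_printoptions(precision=4,suppress=True,linewidth=150)
im,d,o=snap('wrist','w11');R=cov(65,.175);print(o['q'],o['tool_pos'],*go(np.array([.4455,.169,.109])-.03*R[:,0],R))
z=load('w11');R=Ro.from_rotvec(z['r']).as_matrix()
P=[]
for v in range(20,250,15):
    row=[(u,world('wrist','w11',u,v)) for u in range(200,360)]
    row=[w for w in row if .1<w[1][2]<.12 and w[1][0]+.1764*w[1][1]<.487]
    if row: m=np.mean([w[1] for w in row],axis=0);print(v,row[0][0],row[-1][0],m,R.T@(m-z['p']))
E
```

```text
t: 11.57
tool_pos: [0.4373, 0.157, 0.1358]
tool_rot: [1.289, 0.978, -0.763]
contact_force: [-0.7, 0.0, 1.1]
opening: 0.0386
[ 0.1985 -0.7021  2.3439 -0.0233  1.067   0.0433] [0.4373 0.157  0.1358] [-0.0001 -0.004  -0.0104] [-0.635   0.606  -0.0251]
95 267 294 [0.4345 0.2414 0.1124] [ 0.0254  0.0001 -0.0839]
110 268 285 [0.4329 0.2314 0.1134] [ 0.0231 -0.0024 -0.0743]
125 267 285 [0.4342 0.2221 0.1132] [ 0.0233 -0.0027 -0.0648]
140 267 285 [0.4358 0.2127 0.1131] [ 0.0234 -0.0027 -0.0553]
155 267 285 [0.4372 0.2032 0.113 ] [ 0.0235 -0.0029 -0.0458]
170 268 285 [0.4393 0.1937 0.1131] [ 0.0237 -0.0024 -0.0361]
185 268 285 [0.4407 0.1841 0.1133] [ 0.0235 -0.0024 -0.0263]
200 268 285 [0.4425 0.1741 0.1129] [ 0.024  -0.0024 -0.0161]
215 268 285 [0.4441 0.1639 0.1131] [ 0.0238 -0.0025 -0.0059]
230 269 285 [0.446  0.1536 0.1135] [ 0.0236 -0.0021  0.0047]
245 269 285 [0.4483 0.1426 0.1132] [ 0.0241 -0.0018  0.0158]
```

View pics/w11.png

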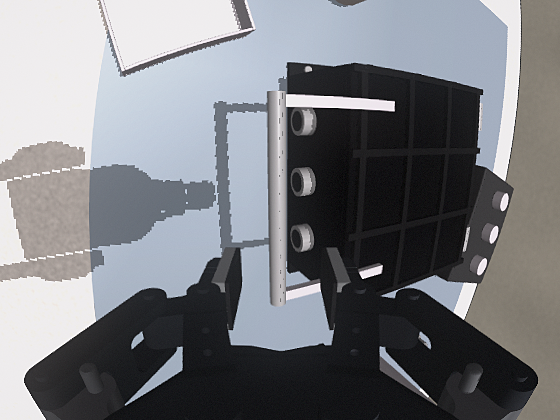

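```bash
python3 -m handwheel '[0.45,0.01,-0.0025,-0.005,-0.6,0.6,0, 0.45,0.03,-0.0025,-0.01,-0.6,0.6,0, 0.45,0.055,-0.0025,-0.01,-0.6,0.6,0, 0.45,0.075,-0.0025,-0.01,-0.6,0.6,0, 0.45,0.087,-0.0025,-0.01,-0.6,0.6,0, 0.45,0.087,-0.0025,-0.01,-0.6,0.6,0, 0.45,0.087,-0.0025,-0.01,-0.6,0.6,0]'
python3 - <<'E'
from h import *
np.set_printoptions(precision=4,suppress=True,linewidth=150)
im,d,o=snap('wrist','w12');R=cov(65,.175);print(o['q'],o['tool_pos'],o['contact_force'],*go(np.array([.4455,.169,.109])+.058*R[:,0],R))
im,d,o=snap('side','s12')
cv2.imwrite('pics/s12c.png',cv2.resize(im[100:300,120:340],None,fx=3,fy=3,interpolation=2))
z=load('w12');R=Ro.from_rotvec(z['r']).as_matrix()
for v in range(50,320,15):
    row=[(u,R.T@(world('wrist','w12',u,v)-z['p'])) for u in range(250,310)]
    row=[w for w in row if -.075<w[1][0]<-.05 and abs(w[1][1])<.01]
    if row: m=np.mean([w[1] for w in row],axis=0);print(v,row[0][0],row[-1][0],m)
E
```

```text
t: 12.2
tool_pos: [0.4718, 0.1722, 0.0595]
tool_rot: [1.288, 0.985, -0.747]
contact_force: [-0.5, -0.3, -1.2]
opening: 0.0387
[ 0.2119 -0.4687  2.3378 -0.0214  0.8339  0.0487] [0.4718 0.1722 0.0595] [-0.482  -0.3305 -1.1791] [ 0.0025 -0.0039 -0.0013] [-0.0419  0.002  -0.2512]
110 258 305 [-0.0584  0.0006 -0.0729]
125 258 288 [-0.0606 -0.0026 -0.0673]
140 258 288 [-0.0605 -0.0026 -0.0617]
155 258 288 [-0.0603 -0.0026 -0.056 ]
170 258 287 [-0.0606 -0.0028 -0.0503]
185 258 287 [-0.0607 -0.0028 -0.0445]
200 258 287 [-0.0606 -0.0029 -0.0386]
215 258 287 [-0.0606 -0.0029 -0.0325]
230 259 287 [-0.0606 -0.0027 -0.0263]
245 259 287 [-0.0605 -0.0028 -0.0198]
260 259 286 [-0.0606 -0.003  -0.0131]
275 259 286 [-0.0609 -0.0031 -0.0062]
290 260 286 [-0.0606 -0.0029  0.0013]
305 261 286 [-0.0606 -0.0028  0.0091]
```

View pics/w12.png

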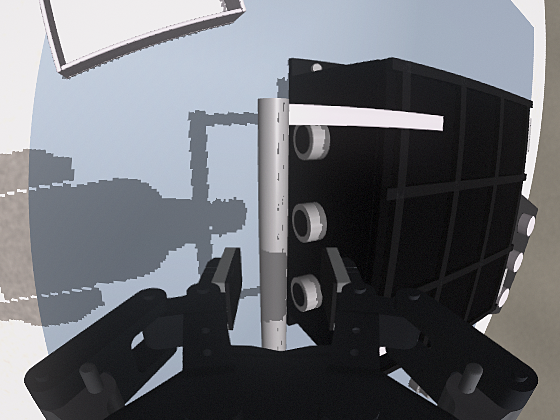

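View pics/s12c.png

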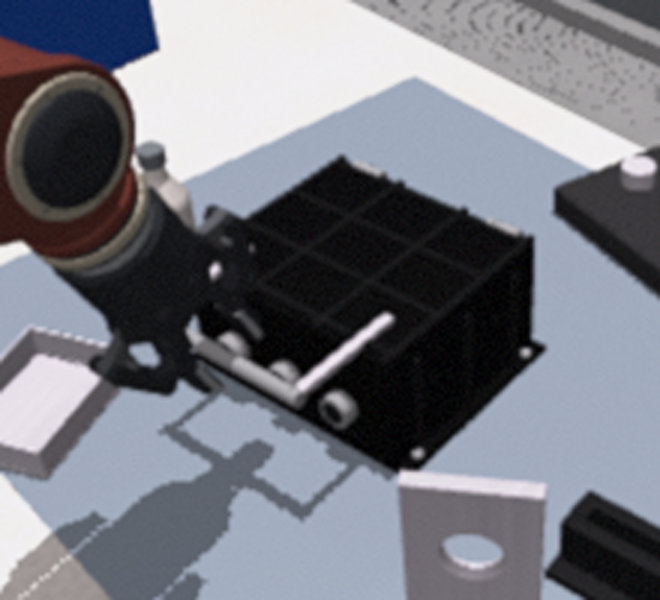

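```bash
python3 -m handwheel '[0.3,0,-0.002,0,0,0,0, 0,0,-0.003,0,0,0,0, 0,0,-0.003,0,0,0,0, 0,0,-0.003,0,0,0,0, 0,0,-0.003,0,0,0,0, 0,0,-0.003,0,0,0,0]' 35
python3 - <<'E'
from h import *
np.set_printoptions(precision=4,suppress=True,linewidth=150)
o=ctrl.get_obs();R=cov(65,.175);print(o['opening'],o['tool_pos'],o['contact_force'],*go(np.array([.4455,.169,.109])+.056*R[:,0],R))
E
```

```text
t: 12.8
tool_pos: [0.4685, 0.172, 0.0578]
tool_rot: [1.287, 0.986, -0.747]
contact_force: [-6.9, -1.4, 5.0]
opening: 0.0108
0.010759383117188659 [0.4685 0.172  0.0578] [-6.8835 -1.3756  5.013 ] [-0.0002  0.0006 -0.001 ] [-0.0151 -0.0005 -0.0914]
```

```bash
python3 - <<'E'
import numpy as np
a=np.radians(65);c,s=np.cos(a),np.sin(a)
H=np.array([-.056,0])+.24*np.array([c,s])-.008*np.array([-s,c]);print(H)
for d in list(np.arange(2,31,2))+[-2,-4,-6,-8,-10,-12,-14,-16,-18,-20]:
    t=-np.radians(d);p=H-np.array([[np.cos(t),-np.sin(t)],[np.sin(t),np.cos(t)]])@H;print(d,p.round(4))
E
```

```text
[0.05267885 0.21413292]
2 [-0.0074  0.002 ]
4 [-0.0148  0.0042]
6 [-0.0221  0.0067]
8 [-0.0293  0.0094]
10 [-0.0364  0.0124]
12 [-0.0434  0.0156]
14 [-0.0502  0.0191]
16 [-0.057   0.0228]
18 [-0.0636  0.0268]
20 [-0.0701  0.0309]
22 [-0.0764  0.0353]
24 [-0.0825  0.0399]
26 [-0.0885  0.0448]
28 [-0.0944  0.0498]
30 [-0.1    0.055]
-2 [ 0.0075 -0.0017]
-4 [ 0.0151 -0.0032]
-6 [ 0.0227 -0.0043]
-8 [ 0.0303 -0.0052]
-10 [ 0.038  -0.0059]
-12 [ 0.0457 -0.0063]
-14 [ 0.0534 -0.0064]
-16 [ 0.0611 -0.0062]
-18 [ 0.0687 -0.0058]
-20 [ 0.0764 -0.0051]
```

First 10° as a check on force and cover angle.

```bash
python3 -m handwheel '[0,-0.0037,0.001,0,0,0,-1, 0,-0.0074,0.002,0,0,0,-2, 0,-0.0148,0.0042,0,0,0,-4, 0,-0.0221,0.0067,0,0,0,-6, 0,-0.0293,0.0094,0,0,0,-8, 0,-0.0364,0.0124,0,0,0,-10, 0,-0.0364,0.0124,0,0,0,-10, 0,-0.0364,0.0124,0,0,0,-10]'
python3 - <<'E'
from h import *
np.set_printoptions(precision=4,suppress=True,linewidth=150)
o=ctrl.get_obs();R=Ro.from_rotvec(o['tool_rot']).as_matrix();print(o['opening'],o['tool_pos'],o['contact_force'],R.T@o['contact_force'], np.degrees(np.arctan2(-R[2,0],np.hypot(R[0,0],R[1,0]))))
im,d,o=snap('side','s13');im2=snap('scene','sc13')[0]
cv2.imwrite('pics/s13c.png',np.hstack([cv2.resize(im[100:300,120:340],(396,360)),cv2.resize(im2[130:330,200:420],(396,360))]))
E
```

```text
t: 13.47
tool_pos: [0.4642, 0.1712, 0.0952]
tool_rot: [1.211, 1.109, -0.881]
contact_force: [-1.3, -0.9, -1.8]
opening: 0.0107
0.010716710621009963 [0.4642 0.1712 0.0952] [-1.3171 -0.8846 -1.8211] [ 1.3821 -1.8737  0.6427] 74.95857337879539
```

View pics/s13c.png

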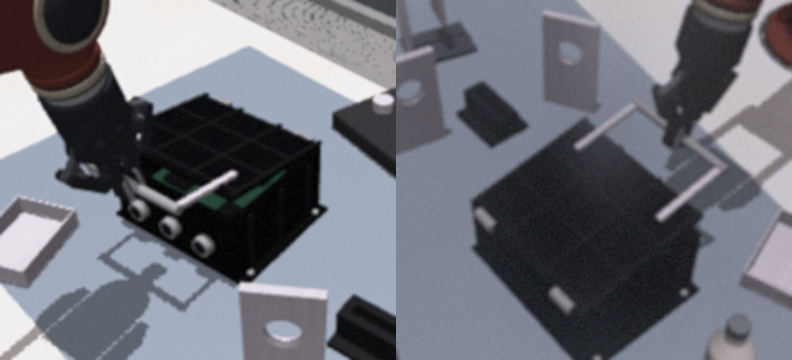

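```bash
python3 -m handwheel '[0,-0.0074,0.002,0,0,0,-2, 0,-0.0148,0.0042,0,0,0,-4, 0,-0.0221,0.0067,0,0,0,-6, 0,-0.0293,0.0094,0,0,0,-8, 0,-0.0364,0.0124,0,0,0,-10, 0,-0.0434,0.0156,0,0,0,-12, 0,-0.0502,0.0191,0,0,0,-14, 0,-0.057,0.0228,0,0,0,-16, 0,-0.0636,0.0268,0,0,0,-18, 0,-0.0701,0.0309,0,0,0,-20, 0,-0.0701,0.0309,0,0,0,-20, 0,-0.0701,0.0309,0,0,0,-20]'
python3 - <<'E'
from h import *
np.set_printoptions(precision=4,suppress=True,linewidth=150)
o=ctrl.get_obs();R=Ro.from_rotvec(o['tool_rot']).as_matrix();print(o['opening'],o['tool_pos'],o['contact_force'],R.T@o['contact_force'], R[:,0],o['q'])
# cover angle estimate from bar position
b=o['tool_pos']-.056*R[:,0];u=np.array([np.cos(.175),np.sin(.175),0]);h=np.array([.4455,.169,.1])+.24*u
v=b-h;print('theta',np.arctan2(v[2],-v@u)-np.arctan2(.008,.24),np.hypot(v[2],v@u))
E
```

```text
t: 14.57
tool_pos: [0.4758, 0.173, 0.1713]
tool_rot: [1.032, 1.343, -1.144]
contact_force: [-5.1, -2.2, 1.6]
opening: 0.0103
0.010298406776224059 [0.4758 0.173  0.1713] [-5.0708 -2.2172  1.5749] [-1.1065 -5.4943  1.3032] [-0.0845 -0.0153 -0.9963] [ 0.2005 -0.1535  1.8491  0.0018  1.532   0.0258]
theta 0.5222248241659071 0.24092145903267334
```

```bash
python3 -m handwheel '[0,-0.0074,0.002,0,0,0,-2, 0,-0.0148,0.0042,0,0,0,-4, 0,-0.0221,0.0067,0,0,0,-6, 0,-0.0293,0.0094,0,0,0,-8, 0,-0.0364,0.0124,0,0,0,-10, 0,-0.0434,0.0156,0,0,0,-12, 0,-0.0502,0.0191,0,0,0,-14, 0,-0.057,0.0228,0,0,0,-16, 0,-0.0636,0.0268,0,0,0,-18, 0,-0.0701,0.0309,0,0,0,-20, 0,-0.0764,0.0353,0,0,0,-22, 0,-0.0825,0.0399,0,0,0,-24]'
cat > th.py <<'E'
from h import *
np.set_printoptions(precision=4,suppress=True,linewidth=150)
o=ctrl.get_obs();R=Ro.from_rotvec(o['tool_rot']).as_matrix();print(o['t'],o['opening'],o['tool_pos'],o['contact_force'],R.T@o['contact_force'], R[:,0],o['q'])
b=o['tool_pos']-.056*R[:,0];u=np.array([np.cos(.175),np.sin(.175),0]);h=np.array([.4455,.169,.1])+.24*u
v=b-h;print('theta',np.arctan2(v[2],-v@u)-np.arctan2(.008,.24),np.hypot(v[2],v@u))
E
python3 th.py
```

```text
t: 15.57
tool_pos: [0.5223, 0.1807, 0.2505]
tool_rot: [0.767, 1.604, -1.449]
contact_force: [-1.5, -3.3, 2.4]
opening: 0.0107
15.5667 0.010676272354610042 [0.5223 0.1807 0.2505] [-1.4912 -3.3464  2.4323] [-1.1354 -2.9672  3.0405] [-0.4757 -0.0851 -0.8755] [0.1937 0.228  1.3895 0.009  2.0283 0.0216]
theta 0.9416690567110167 0.2410870166653309
```

```bash
python3 -m handwheel '[0,-0.0074,0.002,0,0,0,-2, 0,-0.0074,0.002,0,0,0,-2, 0,-0.0074,0.002,0,0,0,-2, 0,-0.0074,0.002,0,0,0,-2, 0,-0.0074,0.002,0,0,0,-2]'
python3 th.py
python3 - <<'E'
from h import *
im=snap('side','s15')[0];im2=snap('scene','sc15')[0];snap('wrist','w15')
cv2.imwrite('pics/s15c.png',cv2.resize(im[30:310,120:480],None,fx=2.1,fy=2.1))
cv2.imwrite('pics/sc15c.png',cv2.resize(im2[80:330,180:420],None,fx=2.4,fy=2.4))
E
```

```text
t: 15.98
tool_pos: [0.5274, 0.1816, 0.2559]
tool_rot: [0.744, 1.624, -1.473]
contact_force: [-1.0, -4.9, 4.4]
opening: 0.0107
15.9833 0.010725708519690551 [0.5274 0.1816 0.2559] [-1.0194 -4.9356  4.3965] [-2.8176 -3.846   4.6902] [-0.5043 -0.09   -0.8588] [0.1932 0.261  1.3508 0.0097 2.0675 0.0217]
theta 0.9751916122957505 0.2410621141177249
```

View pics/s15c.png

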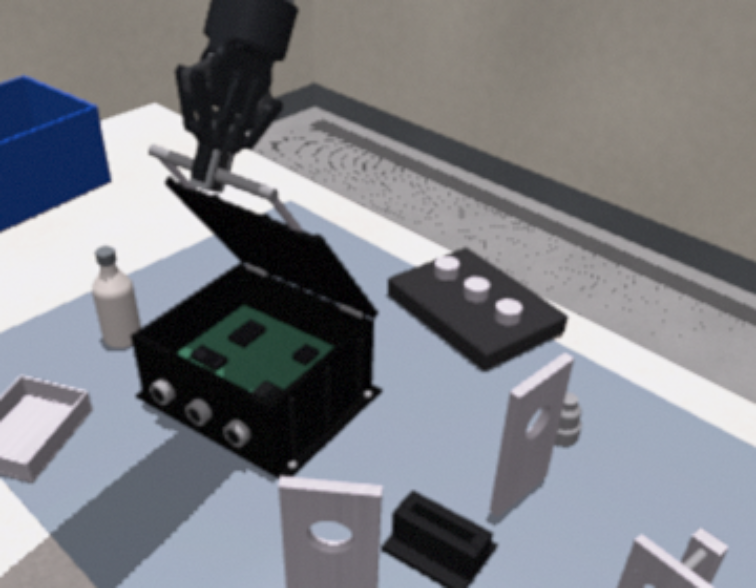

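View pics/sc15c.png

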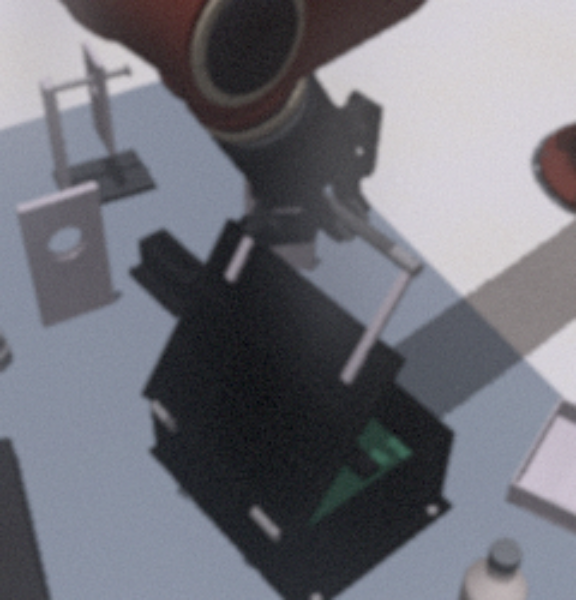

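View pics/w15.png

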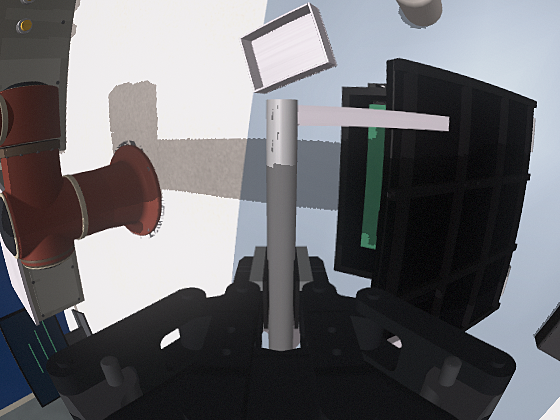

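```bash
cat > ang.py <<'E'
import sys
from h import *
fn=sys.argv[1];v=int(sys.argv[2]) if len(sys.argv)>2 else 118
u=np.array([np.cos(.175),np.sin(.175),0])
im=load(fn)['im'];P=[]
for c in range(310,445,5):
    vv=[r for r in range(85,150) if im[r,c].min()>140]
    if not vv: continue
    w=world('wrist',fn,c,int(np.median(vv)));P.append((w@u,w[2]))
P=np.array(P);k=np.polyfit(P[:,0],P[:,1],1);print(len(P),'theta from arm slope',-np.arctan(k[0]),'resid',np.std(P[:,1]-np.polyval(k,P[:,0])))
E
python3 ang.py w15
```

```text
27 theta from arm slope 0.9735759393563188 resid 0.0007744523134459163
```

Both estimates agree: θ≈0.975 from the tool pose and 0.974 from the arm's slope in depth. The cover is past balance and held. Ease back 17° to about 0.68.

```bash
python3 -m handwheel '[0,0.0037,-0.0009,0,0,0,1, 0,0.0075,-0.0017,0,0,0,2, 0,0.0151,-0.0032,0,0,0,4, 0,0.0227,-0.0043,0,0,0,6, 0,0.0303,-0.0052,0,0,0,8, 0,0.038,-0.0059,0,0,0,10, 0,0.0457,-0.0063,0,0,0,12, 0,0.0534,-0.0064,0,0,0,14, 0,0.0611,-0.0062,0,0,0,16, 0,0.065,-0.006,0,0,0,17, 0,0.065,-0.006,0,0,0,17, 0,0.065,-0.006,0,0,0,17]'
python3 -m handwheel '[0,0,0,0,0,0,0, 0,0,0,0,0,0,0, 0,0,0,0,0,0,0, 0,0,0,0,0,0,0, 0,0,0,0,0,0,0, 0,0,0,0,0,0,0]'
python3 th.py
python3 - <<'E'
from h import *
im=snap('side','s16')[0];snap('wrist','w16');im2=snap('scene','sc16')[0]
cv2.imwrite('pics/s16c.png',im)
E
python3 ang.py w16; python3 th.py
```

```text
t: 17.13
tool_pos: [0.4884, 0.1751, 0.2023]
tool_rot: [0.939, 1.444, -1.26]
contact_force: [-2.7, -4.9, 2.0]
opening: 0.0107
t: 17.63
tool_pos: [0.4889, 0.1752, 0.2029]
tool_rot: [0.938, 1.445, -1.261]
contact_force: [-4.3, -4.6, 1.8]
opening: 0.0107
17.6333 0.010721780156576002 [0.4889 0.1752 0.2029] [-4.2708 -4.5889  1.8422] [-0.5747 -5.2995  3.7785] [-0.2382 -0.0426 -0.9703] [ 0.1976 -0.0174  1.6822  0.005   1.7211  0.0233]
theta 0.6774328029428968 0.24095949620817192
27 theta from arm slope -0.9107222472990805 resid 0.053186186335306765
17.7833 0.010507608968935964 [0.4889 0.1752 0.2029] [-3.4458 -4.5955  2.8989] [-1.7958 -4.7683  3.9287] [-0.2382 -0.0427 -0.9703] [ 0.1977 -0.0174  1.6822  0.005   1.7212  0.0233]
theta 0.6773385011538195 0.2409731438604914
```

View pics/s16c.png

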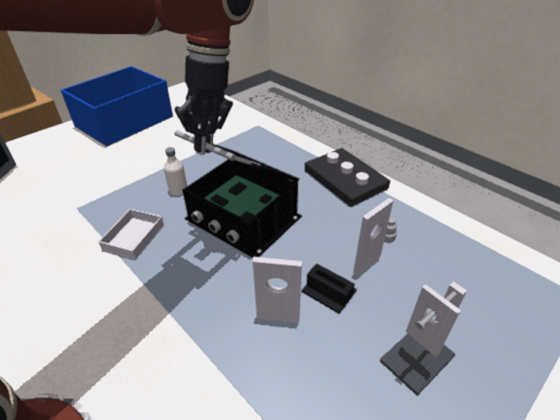

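View pics/w16.png

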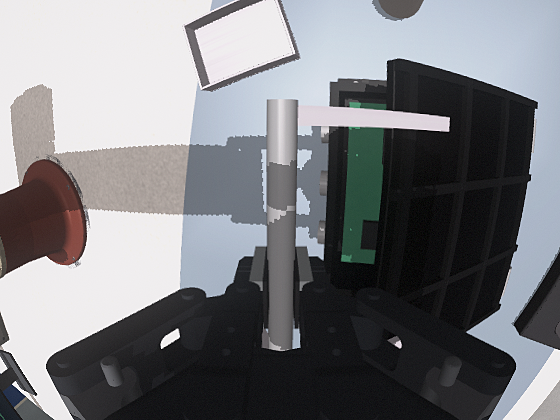

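The slope fit picked up bright mat pixels, so I'll redo it on just the arm strip and take a last look at the tag.

```bash
sed -i 's/range(85,150)/range(103,131)/' ang.py; python3 ang.py w16
python3 - <<'E'
from h import *
a=load('s16')['im'][270:400,370:480];b=load('sc16')['im'][90:190,180:270]
cv2.imwrite('pics/c16.png',np.hstack([cv2.resize(a,(390,460),interpolation=2),cv2.resize(b,(400,460),interpolation=2)]))
print([world('side','s16',u,v) for u,v in((415,340),(440,325),(428,345))])
E
```

```text
27 theta from arm slope 0.6762374883069968 resid 0.0006606676344607939
[array([ 0.59522677, -0.28781413,  0.00961895]), array([ 0.55946185, -0.32259719,  0.13356066]), array([ 0.55752707, -0.31893338,  0.07510256])]
```

View pics/c16.png

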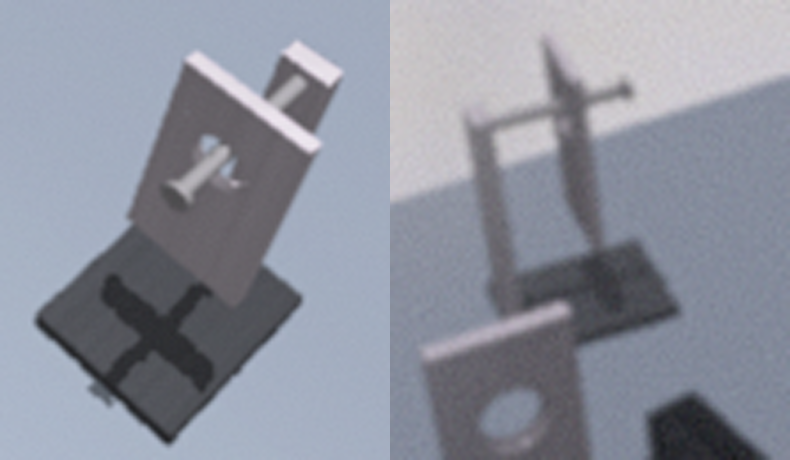

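The tag hangs upright on the peg, about midway along it. The cover stands at θ≈0.676, is still, and is gripped. Handing in.

```bash
python3 -c "
from station import ctrl
print(ctrl.finish_job())"
```

```text
the job is handed in; nothing more can be done
None
```

I handed the job in at about 18 s of the 64 s allowed. The tag hangs on the peg, and the cover is held about ten degrees below its balance point. `finish_job` gives no verdict, so what follows is from my own checks.

- **Tag:** I lifted the smallest plate, the one in the rack, threaded its hole over the peg, lowered it and let go. The last pictures show it hanging upright, about midway between the upright and the tip disc. I judged its position by eye and did not measure the hole against the peg at the end.
- **Cover:** I gripped the bar and raised the cover along its arc to about 0.975 rad, holding it there for at least 0.3 s. I then eased it back to about 0.677 rad, and a second reading from the camera depth gave 0.676. Over the last half second the angle did not change. The grip stayed closed on the bar, and the force on the tool was about 6 N.
- **Bottle, plug and tray:** I never touched them. They look unmoved in the pictures, but I did not measure them.

Two checks disagreed along the way:
- **First grasp missed:** the fingers closed on nothing above the tag. The fingertips sit about 41 mm short of where the reported tool position puts them, as both the wrist depth and the side view showed. I allowed for that in every later move, and the missed grasp disturbed nothing.
- **One bad angle reading:** the first camera fit of the final cover angle gave −0.91 rad, because it picked up the bright mat. Limited to the cover's arm, it gave 0.676.

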